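Fetch a mixing cup from behind the bottles

TASK

I am about to weigh out epoxy and need one clean mixing cup on the scale. Stand the three bottles that crowd the cups in the plywood caddy upright in the aluminium drip tray, then take just the top cup off the nested stack, leaving the cups under it in their place, and stand it upright in the middle of the scale's pan. When the cup is on the scale, put every bottle back upright on the very ring it came from, and never let a bottle fall over.

Things in the scene. Friction and masses are not known exactly. Their poses are not given: they have to be found in the camera images.
- amber_bottle: Amber glass bottle, white label with a black stripe, black cap. 185 mm tall: round body 64 mm in diameter up to 140 mm, shoulder, cap 38 mm in diameter from 158 to 185 mm above the foot. About 0.4 kg. Origin: centre of its underside, z up. Starts on one of the three large rings of the caddy (which one changes). The cap can be gripped from above while the neighbours still stand.
- white_bottle: White plastic bottle, red stripe, red screw cap. Sizes, mass and origin as the amber bottle. Starts on another of the three large rings of the caddy.
- blue_tin: The third bottle: a round blue tin, yellow stripe, yellow screw cap. Sizes, mass and origin as the amber bottle, with seams 67 mm in diameter at foot and shoulder. Starts on another of the three large rings of the caddy.
- top_cup: Top one of the nested pale plastic mixing cups. Round, open, 50 mm tall, foot 40 mm wide, upright rim band 61 mm in outer diameter from 40 to 50 mm height; inner floor 16 mm up; 22 g. Origin: centre of its underside, z up. Sits loosely, its foot 32 mm above the foot of the stack. The next cup's rim, equally wide, ends 16 mm below the top rim: grip only the top 12 mm or so.
- cup_stack: The two nested cups that stay in the caddy, one loose piece of 50 g: 66 mm tall, foot 40 mm, rim bands 61 mm in diameter. Origin: centre of its underside, z up. Stands on the small ring of the caddy, the top cup nested in it.
- caddy: Fixed plywood caddy, open on top, 210 (x) by 250 mm (y), walls 45 mm high, floor 9 mm up. Origin: centre of its underside; x points roughly away from the robot. White rings on the floor, centres (x, y) mm: cups (40, -30); bottles (40, 46), (-26, -68), (-26, 8), with 12 mm between neighbours. A tape roll (24 mm high) at (-49, 82) and a screw pot (31 mm high) at (72, -96) lie in it too.
- drip_tray: The side area: fixed shallow aluminium drip tray, 280 mm (x, pointing roughly away from the robot) by 160 mm (y), rim 18 mm high, floor 4 mm up. Origin: centre of its underside. Lies left or right of the caddy, the scale on the other side. Empty at the start.
- scale: Fixed grey bench scale with a square stainless pan, 150 x 150 mm; the pan's top is 45 mm above the bench and does not move. Origin: on the bench below the middle of the pan. Its display panel, lower than the pan, reaches 123 mm out to -x, towards the robot.
There are look-alikes about, which are no part of the job. Leave any pink or turquoise look-alike of the amber_bottle alone.

How it is judged:
By the outcome, as a careful person would: the job done as asked, in the order asked, and still so for the second after the job is handed in, with the robot touching nothing.
It also fails if it takes over 144 s, if anything falls off the work surface, if the arm or the gripper's body presses on something with over 40 N, if the wrist force passes 120 N, or if a joint passes its speed limit or range.

ROBOT

A 6-joint arm with a two-finger parallel gripper is mounted at the origin on the work surface. World frame = base frame: x ahead of the robot, y to its left, z up, the work surface at z = 0. Lengths are in mm, angles in rad, forces in N, time in s.
With the tool pointing down it reaches from about 350 to 975 mm from the base axis. Payload 7.1 kg.
Tool frame: the origin (TCP) lies on the mounting face of the last link; the fingertips stand 182 mm ahead of it and the grasp point (between the pads) lies 163 mm ahead of it (ctrl.finger_overhang is the distance from the TCP to the fingertips, in mm); z points along the fingers, y is the direction in which the jaws open and shut (so a half turn about z gives the same grasp; the last joint's range is limited). The gripper opens to 88 mm and grips with 3 to 60 N. Pads are 20 mm wide; open, the fingers measure 115 mm over their backs; the gripper's body (75 mm by 178 mm) begins 61 mm behind the grasp point.
Start: joints at [1.263, 0.423, 1.63, -0, 1.089, -0.019], TCP at [177.97, 599.11, 404.675] pointing down, gripper open.
Joint ranges: [-3, 3], [-0.9, 2.11], [0.09, 2.58], [-1.31, 4.45], [0.11, 2.69], [-2.54, 2.54]. Speed limits (rad/s): [2.39, 2.39, 3.01, 3.14, 3.14, 3.14].

INTERFACE

Orientations are given as a rotation vector (axis times angle).
In Python, from workcell import ctrl, viewer, recognise gives the robot as it stands.
- The arm moves only by the shell command python3 -m handwheel 'ROWS'. ROWS is JSON, a list of rows, each an object of numbers: "gripper": the closure, from 0 (fully open) to 1 (shut); "tx", "ty", "tz": the shift along the tool's x, y, z in m; "rx", "ry", "rz": the turn, a rotation vector about the tool's x, y, z in degrees. In form: [{"gripper": .., "tx": .., "ty": .., "tz": .., "rx": .., "ry": .., "rz": ..}, ...]. A call has 1 to 8 rows; each row shifts and turns the commanded pose from where the row before left it, along the tool's axes as they then stand; what a row does not reach is not made up. A row lasts 1/8 s, in which the tool goes at most 62.5 mm and 10.7 degrees, less where a joint would pass 70% of its speed; a pose out of reach is approached as far as the arm can. A call with a gripper value outside its range is refused whole. The fingers move at their own pace and stop on an object; the grip force is fixed at half the most. Time passes only in rows, so rows that do not move let the fingers close. It gives the time, the measured TCP pose, the force and the opening at its end, in the units of the state.
- ctrl.get_obs(): the state, without advancing time (a new reading comes with each control period).
- viewer.get_image(name): name is "scene" or "top" or "wrist"; returns a dict with "image" (400x640x3 uint8, red, green, blue), "range_z" (400x640 float32, mm along the optical axis (not along the pixel's ray), 0 where there is no reading), "vfov" (degrees; the focal length in pixels is half the picture's height over the tangent of half this angle, whatever the lens; pixels are square), "cx", "cy" (the principal point, pixels), "extrinsics" (4x4, takes a point from world to camera coordinates); the wrist camera has in their place "T_tool_cam" (4x4, takes a point from camera to tool coordinates, whose origin is the TCP and whose axes are the flange's). Camera axes: x right, y up, looking along -z (the intrinsics and any distortion apply to the point x, -y, -z); pixel columns grow to the right and rows downward; lengths in mm; the calibration is good to about 2 mm. A picture is of the moment at which its call begins: read the wrist's pose just before it.
- ctrl.close_job(): hands the job in, once; it reports no verdict.
Trained networks look in a picture, given as the dict that the camera call returned (one of the last four; its "shot" number tells which), for a name from the list of things; names that differ only in an ending like _2 or _b are one class to them, and where a whole thing is asked for, a point or a joint stands for the part that bears it (a point fixed in the world has none). Each returns a list of dicts, best first, with "p" (0 to 1); they miss things now and then, are a little off and sometimes report something else, mostly with a low value. They report only what shows in the picture. A call takes as long as a camera call. They do not tell look-alikes from the thing itself.
- recognise(picture, name): "xy" ([column, row] as shares, 0 to 1, of the picture: columns of its width, rows of its height, amid what is visible of it).
The state is a dict: "t": time; "qpos": joint angles; "qvel": joint speeds; "joint_torque": joint torques, N m; "ee_pos": TCP position; "orientation": TCP orientation; "ft_force": force on the tool from outside, world axes, zero at the start; "moment": the same for the moment, N m; "width": finger opening in mm.
Only numpy, scipy, OpenCV 4.12 (cv2) and the standard library are available. Lean on these libraries where they do the work, as an engineer would, in place of code of your own. Each camera call takes 0.05 s, during which the arm holds its last target.

## Working session

There is one attempt and no reset: what is moved stays moved. The work goes in short steps, Python scripts to look and compute and a shell command to move; the robot and the scene stay as the last step left them, time stands still between calls to the robot, and variables do not carry over. Pictures are saved under pics/ and viewed, and the job is handed in when it is done.

```bash
ls -la; mkdir -p pics; cat > h.py <<'E'
import numpy as np, cv2
from workcell import ctrl, viewer, recognise
from scipy.spatial.transform import Rotation as R
def toolT():
    o=ctrl.get_obs(); T=np.eye(4); T[:3,:3]=R.from_rotvec(o['orientation']).as_matrix(); T[:3,3]=o['ee_pos']; return T
def shot(name,fn=None):
    T=toolT(); p=viewer.get_image(name)
    p['T_wc']=(T@np.array(p['T_tool_cam'])) if 'T_tool_cam' in p else np.linalg.inv(np.array(p['extrinsics']))
    if fn: cv2.imwrite('pics/'+fn,cv2.cvtColor(p['image'],cv2.COLOR_RGB2BGR))
    return p
def cloud(p):
    h,w=p['range_z'].shape; f=h/2/np.tan(np.radians(p['vfov'])/2)
    u,v=np.meshgrid(np.arange(w)+.5,np.arange(h)+.5); z=p['range_z']
    P=np.stack([(u-p['cx'])/f*z,-(v-p['cy'])/f*z,-z],-1)
    W=P@p['T_wc'][:3,:3].T+p['T_wc'][:3,3]; W[z<=0]=np.nan; return W
E
python3 - <<'E'
from h import *
o=ctrl.get_obs(); print(o)
for n in ['scene','top']:
    p=shot(n,n+'0.png'); print({k:(v if k not in('image','range_z') else v.shape) for k,v in p.items()})
    np.savez(n+'0.npz',img=p['image'],W=cloud(p))
    for t in ['amber_bottle','white_bottle','blue_tin','top_cup','cup_stack','caddy','drip_tray','scale']:
        W=cloud(p)
        for r in recognise(p,t)[:4]:
            u,v=int(r['xy'][0]*640),int(r['xy'][1]*400); print(n,t,round(r['p'],2),u,v,np.round(W[v,u]))
print(ctrl.get_obs()['t'])
E
```

```text
total 12
drwxr-xr-x  3 agent agent 4096 Dec  7 01:33 .
drwxr-xr-x 23 root  root  4096 Dec  7 01:33 ..
drwxr-xr-x  2 agent agent 4096 Dec  7 01:33 pics
{'t': 0.0, 'qpos': array([ 1.26301179e+00,  4.23811799e-01,  1.63071818e+00, -2.29696227e-05,
        1.08864287e+00, -1.89664306e-02]), 'qvel': array([ 0.00153489, -0.00069605, -0.00123853, -0.00042826,  0.00047549,
        0.00243408]), 'joint_torque': array([ 3.45906366e-03, -5.44642246e+01, -2.73660707e+01,  6.45118416e-02,
        2.28686171e-02, -1.17916543e-04]), 'ee_pos': array([177.87907005, 598.84006107, 403.90855676]), 'orientation': array([-4.52048425e-01, -3.10865918e+00,  2.45413018e-03]), 'ft_force': array([ 0.18557604,  0.30047333, -0.00709668]), 'moment': array([0.0408684 , 0.01969911, 0.01745919]), 'width': 87.43067340881213}
{'image': (400, 640, 3), 'range_z': (400, 640), 'vfov': 47.46771478828515, 'cx': 324.4167522743281, 'cy': 201.7024717850843, 'extrinsics': array([[-2.47090523e-01,  9.68902337e-01,  1.32111718e-02,
         1.08041842e+02],
       [-6.95985722e-01, -1.86944222e-01,  6.93293396e-01,
         3.228
[... 1845 characters left out ...]
49e-02,  1.10027339e-01,  9.93686470e-01,
         1.33667638e+03],
       [ 0.00000000e+00,  0.00000000e+00,  0.00000000e+00,
         1.00000000e+00]])}
top amber_bottle 0.96 246 127 [666. 199. 154.]
top amber_bottle 0.9 430 277 [ 288. -265.  151.]
top amber_bottle 0.66 320 174 [538.   7. 195.]
top amber_bottle 0.6 418 118 [ 690. -242.  153.]
top white_bottle 0.73 346 170 [552. -57. 168.]
top blue_tin 0.72 300 152 [594.  57. 187.]
top top_cup 0.64 333 148 [632. -26.  56.]
top cup_stack 0.54 423 208 [ 467. -274.   41.]
top caddy 0.84 308 177 [558.  44.   5.]
top drip_tray 0.91 210 208 [468. 323.   5.]
top drip_tray 0.69 308 180 [548.  44.   9.]
top scale 0.88 423 206 [ 473. -273.   46.]
0.9
```

View images.

View pics/scene0.png

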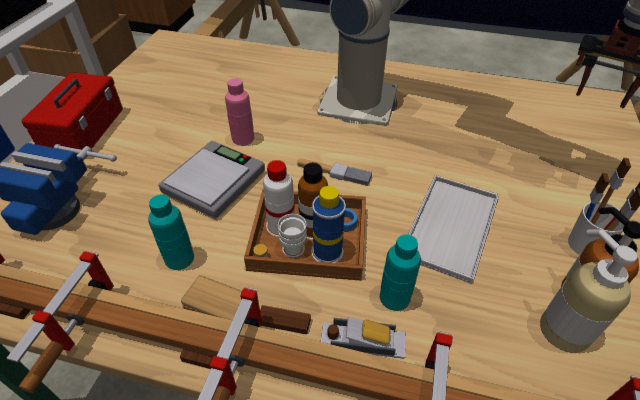

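View pics/top0.png

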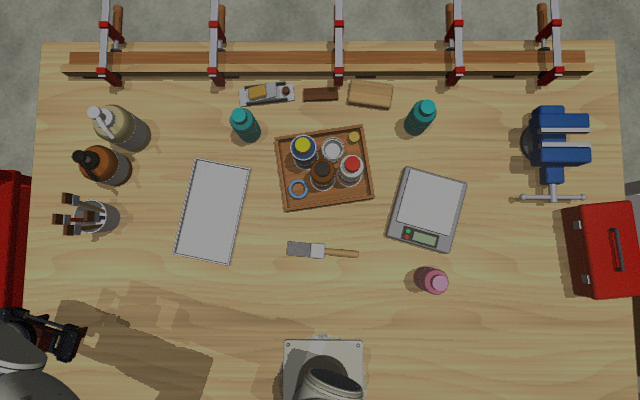

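```bash
python3 - <<'E'
from h import *
for n in ['scene','top']:
    d=np.load(n+'0.npz'); W=d['W']; img=d['img']
    x,y,z=W[...,0],W[...,1],W[...,2]
    reg=(x>450)&(x<730)&(y>-130)&(y<150)
    m=(reg&(z>187)&(z<203)).astype(np.uint8)
    k,l,st,c=cv2.connectedComponentsWithStats(m)
    for i in range(1,k):
        if st[i,4]>15:
            q=W[l==i]; (cx,cy),r=cv2.minEnclosingCircle(q[:,:2].astype(np.float32)); print(n,'cap',st[i,4],np.round(c[i]),'circ',round(cx),round(cy),round(r,1),'z',np.round(np.median(q[:,2]),1),'rgb',np.median(img[l==i],0), np.round(q[:,:2].mean(0)))
    m=(reg&(z>80)&(z<97)).astype(np.uint8)
    k,l,st,c=cv2.connectedComponentsWithStats(m)
    for i in range(1,k):
        if st[i,4]>15:
            q=W[l==i]; (cx,cy),r=cv2.minEnclosingCircle(q[:,:2].astype(np.float32)); print(n,'rim?',st[i,4],np.round(c[i]),'circ',round(cx),round(cy),round(r,1),'z',np.round(np.median(q[:,2]),1),'rgb',np.median(img[l==i],0))
    # caddy rim
    q=W[reg&(z>40)&(z<50)&(img[...,0].astype(int)-img[...,2]>30)][:,:2].astype(np.float32)
    print(n,'caddy',cv2.minAreaRect(q),len(q))
    m=(x>350)&(x<650)&(y<-180)&(y>-380)&(z>40)&(z<50)
    print(n,'pan',cv2.minAreaRect(W[m][:,:2].astype(np.float32)),np.median(z[m]))
    m=(x>300)&(x<650)&(y<430)&(y>180)&(z>13)&(z<24)
    print(n,'tray',cv2.minAreaRect(W[m][:,:2].astype(np.float32)),m.sum())
E
```

```text
scene cap 207 [276. 166.] circ 569 -70 20.0 z 192.2 rgb [163.  13.   6.] [571. -69.]
scene cap 211 [312. 169.] circ 557 3 19.7 z 192.2 rgb [19. 17. 19.] [559.   4.]
scene cap 237 [329. 193.] circ 616 53 19.8 z 192.7 rgb [192. 171.   0.] [618.  54.]
scene rim? 157 [280. 209.] circ 572 -69 32.5 z 87.9 rgb [94. 87. 85.]
scene rim? 78 [305. 211.] circ 576 -9 22.7 z 88.6 rgb [84. 81. 78.]
scene rim? 218 [292. 225.] circ 628 -22 32.0 z 85.8 rgb [114.5 110.  107. ]
scene rim? 163 [328. 236.] circ 623 55 31.6 z 88.4 rgb [15. 31. 51.]
scene caddy ((584.2634887695312, 0.5568389892578125), (213.14712524414062, 250.3721923828125), 9.106218338012695) 1104
scene pan ((471.30230712890625, -284.5451354980469), (153.525390625, 187.82284545898438), 74.09536743164062) 43.3379129314244
scene tray ((462.1188659667969, 317.2342529296875), (164.02603149414062, 285.1345520019531), 78.80781555175781) 685
top cap 186 [302. 145.] circ 612 52 19.5 z 193.9 rgb [154. 154.  37.] [612.  52.]
top cap 190 [352. 163.] circ 566 -71 19.4 z 193.9 rgb [154.  50.  40.] [565. -71.]
top cap 184 [322. 168.] circ 553 3 19.0 z 194.0 rgb [54. 49. 45.] [553.   3.]
top rim? 115 [332. 147.] circ 625 -23 30.5 z 86.7 rgb [130. 126. 123.]
top rim? 25 [306. 163.] circ 594 47 25.2 z 86.9 rgb [59. 53. 37.]
top rim? 21 [345. 179.] circ 547 -61 24.4 z 85.5 rgb [74. 48. 41.]
top caddy ((580.6280517578125, 0.0509796142578125), (210.2412109375, 249.8459930419922), 8.82465934753418) 951
top pan ((464.4498291015625, -283.5107727050781), (170.95753479003906, 194.7120819091797), 74.4275131225586) 44.582615200760074
top tray ((460.04461669921875, 316.89013671875), (166.31210327148438, 280.3738708496094), 78.87150573730469) 608
```

```bash
python3 - <<'E'
import cv2
a=cv2.imread('pics/scene0.png')[140:290,230:380]; b=cv2.imread('pics/top0.png')[115:220,265:385]
cv2.imwrite('pics/crop0.png',cv2.hconcat([cv2.resize(a,(400,400),interpolation=3),cv2.resize(b,(400,400),interpolation=3)]))
E
```

```text
(no output)
```

View pics/crop0.png

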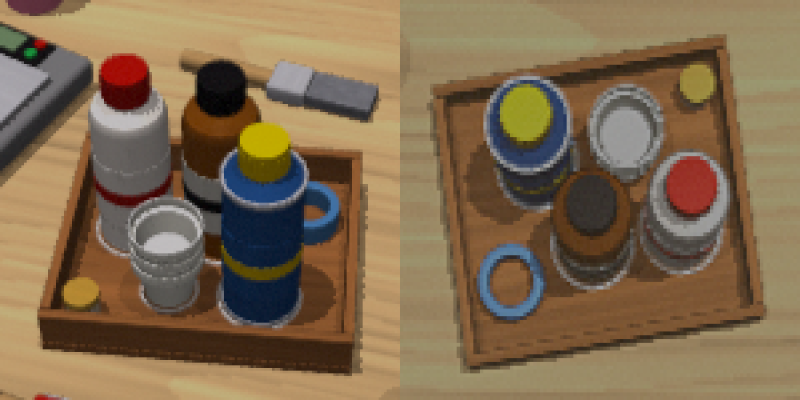

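```bash
python3 -m handwheel '[{"tz":-0.04,"rz":-8.3},{"tz":-0.04,"rz":-8.3},{"tx":-0.03,"ty":-0.053},{"tx":-0.03,"ty":-0.053},{"tx":-0.03,"ty":-0.053},{"tx":-0.03,"ty":-0.053},{"tx":-0.03,"ty":-0.053},{"tx":-0.03,"ty":-0.053}]'; python3 - <<'E'
from h import *
print(np.round(toolT(),3), ctrl.get_obs()['qpos'])
E
```

```text
[[-9.59000e-01  2.85000e-01 -0.00000e+00  1.77971e+02]
 [ 2.85000e-01  9.59000e-01 -0.00000e+00  5.99100e+02]
 [ 0.00000e+00 -0.00000e+00 -1.00000e+00  4.04676e+02]
 [ 0.00000e+00  0.00000e+00  0.00000e+00  1.00000e+00]] [ 1.26299206e+00  4.23089586e-01  1.62991318e+00  4.63596930e-06
  1.08862234e+00 -1.90050920e-02]$[0]: bad value
```

```bash
python3 -m handwheel '[{"gripper":0,"tx":0,"ty":0,"tz":-0.04,"rx":0,"ry":0,"rz":-8.3},{"gripper":0,"tx":0,"ty":0,"tz":-0.04,"rx":0,"ry":0,"rz":-8.3},{"gripper":0,"tx":-0.03,"ty":-0.053,"tz":0,"rx":0,"ry":0,"rz":0},{"gripper":0,"tx":-0.03,"ty":-0.053,"tz":0,"rx":0,"ry":0,"rz":0},{"gripper":0,"tx":-0.03,"ty":-0.053,"tz":0,"rx":0,"ry":0,"rz":0},{"gripper":0,"tx":-0.03,"ty":-0.053,"tz":0,"rx":0,"ry":0,"rz":0},{"gripper":0,"tx":-0.03,"ty":-0.053,"tz":0,"rx":0,"ry":0,"rz":0},{"gripper":0,"tx":-0.03,"ty":-0.053,"tz":0,"rx":0,"ry":0,"rz":0}]'; python3 - <<'E'
from h import *
print(np.round(toolT(),3), ctrl.get_obs()['qpos'])
E
```

```text
t: 1.9
ee_pos: [358.8, 279.5, 485.0]
orientation: [-0.002, 3.141, 0.001]
ft_force: [1.0, 0.3, 1.1]
width: 87.8
[[-1.00000e+00 -1.00000e-03  1.00000e-03  3.58807e+02]
 [-1.00000e-03  1.00000e+00  1.00000e-03  2.79512e+02]
 [-1.00000e-03  1.00000e-03 -1.00000e+00  4.85021e+02]
 [ 0.00000e+00  0.00000e+00  0.00000e+00  1.00000e+00]] [ 6.35664013e-01  6.91451740e-02  1.90472443e+00 -9.68079750e-05
  1.16671814e+00 -9.36466976e-01]
```

```bash
python3 - <<'E'
from h import *
p=shot('wrist','w1.png'); np.savez('w1.npz',img=p['image'],W=cloud(p)); print(np.round(p['T_tool_cam'],3))
E
python3 -m handwheel '[{"gripper":0.3,"tx":-0.032,"ty":-0.053,"tz":0,"rx":0,"ry":0,"rz":0},{"gripper":0.3,"tx":-0.032,"ty":-0.053,"tz":0,"rx":0,"ry":0,"rz":0},{"gripper":0.3,"tx":-0.032,"ty":-0.053,"tz":0,"rx":0,"ry":0,"rz":0},{"gripper":0.3,"tx":-0.032,"ty":-0.053,"tz":0,"rx":0,"ry":0,"rz":0},{"gripper":0.3,"tx":-0.032,"ty":-0.053,"tz":-0.03,"rx":0,"ry":0,"rz":0},{"gripper":0.3,"tx":0,"ty":0,"tz":0,"rx":0,"ry":0,"rz":0}]'; python3 - <<'E'
from h import *
p=shot('wrist','w2.png'); np.savez('w2.npz',img=p['image'],W=cloud(p)); print(p['vfov'],p['cx'],p['cy'])
E
```

```text
[[ 0.     0.969  0.249 67.116]
 [ 1.    -0.    -0.     0.247]
 [-0.     0.249 -0.969 19.171]
 [ 0.     0.     0.     1.   ]]
t: 2.7
ee_pos: [517.4, 18.6, 513.7]
orientation: [0.006, 3.138, -0.001]
ft_force: [-0.3, 0.8, 0.1]
width: 61.5
66.03014487797195 315.8028439418188 196.09311248041644
```

View pics/w1.png

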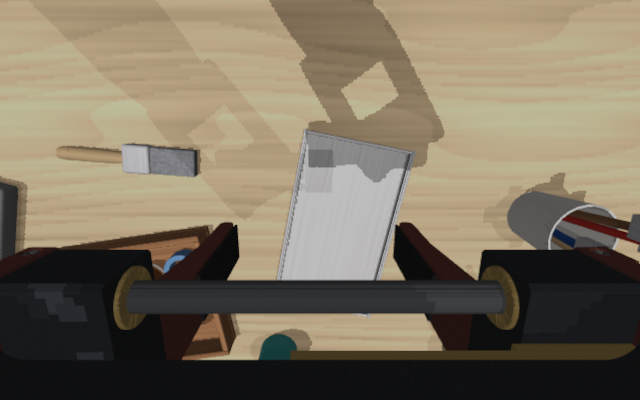

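View pics/w2.png

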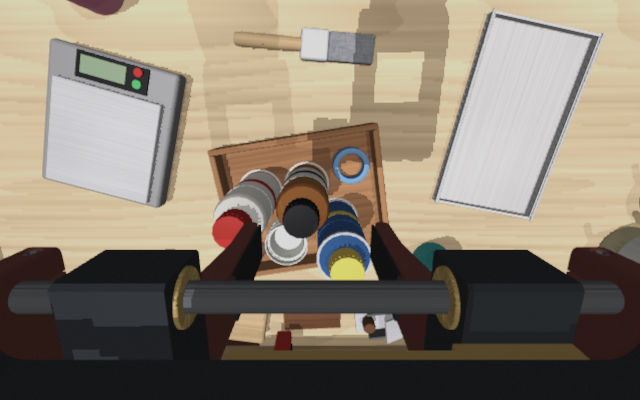

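```bash
python3 - <<'E'
import numpy as np,cv2
d=np.load('w2.npz'); W=d['W']; img=d['img']; vv,uu=np.mgrid[:400,:640]
x,y,z=W[...,0],W[...,1],W[...,2]
for nm,b in {'red':(205,250,200,262),'black':(275,325,190,245),'yel':(325,372,250,285)}.items():
    m=(uu>b[0])&(uu<b[1])&(vv>b[2])&(vv<b[3])&(z>188)&(z<200)
    q=W[m]; print(nm,m.sum(),cv2.minEnclosingCircle(q[:,:2].astype(np.float32)),np.median(q[:,2]))
m=(uu>255)&(uu<318)&(vv>215)&(vv<270)&(z>82)&(z<97)
q=W[m];print('rim',m.sum(),cv2.minEnclosingCircle(q[:,:2].astype(np.float32)),np.percentile(q[:,2],[50,95]))
m=(z>38)&(z<50)&(uu>200)&(uu<390)&(vv>118)&(vv<285)&(img[...,0].astype(int)-img[...,2]>25); print('caddy',m.sum(),cv2.minAreaRect(W[m][:,:2].astype(np.float32)))
m=(z>41)&(z<49)&(uu<190)&(vv>70)&(vv<212)&(img.min(-1)>165); print('pan',m.sum(),cv2.minAreaRect(W[m][:,:2].astype(np.float32)),np.median(z[m]))
m=(z>12)&(z<24)&(uu>425)&(uu<610)&(vv<225)&(y>200)&(y<440);print('tray',m.sum(),cv2.minAreaRect(W[m][:,:2].astype(np.float32)))
d=np.load('top0.npz'); W=d['W']; img=d['img'];x,y,z=W[...,0],W[...,1],W[...,2]
m=(x>350)&(x<650)&(y<-180)&(y>-380)&(z>41)&(z<49)&(img.min(-1)>135); m=cv2.morphologyEx(m.astype(np.uint8),cv2.MORPH_OPEN,np.ones((3,3)))>0
print('toppan',m.sum(),cv2.minAreaRect(W[m][:,:2].astype(np.float32)))
d=np.load('scene0.npz'); W=d['W']; img=d['img'];x,y,z=W[...,0],W[...,1],W[...,2]
m=(x>350)&(x<650)&(y<-180)&(y>-380)&(z>41)&(z<49)&(img.min(-1)>120); m=cv2.morphologyEx(m.astype(np.uint8),cv2.MORPH_OPEN,np.ones((3,3)))>0
print('scenepan',m.sum(),cv2.minAreaRect(W[m][:,:2].astype(np.float32)))
E
```

```text
red 742 ((567.6842651367188, -70.90257263183594), 19.130517959594727) 194.90173983838346
black 1043 ((555.9016723632812, 3.117108106613159), 19.399690628051758) 194.87318976887047
yel 773 ((615.1005249023438, 52.197147369384766), 19.574909210205078) 194.81991564999743
rim 334 ((618.1575317382812, -19.459247589111328), 41.650733947753906) [88.69073422 92.97890169]
caddy 2493 ((583.8497314453125, 0.0387725830078125), (210.09393310546875, 249.74537658691406), 9.057840347290039)
pan 10796 ((487.259765625, -290.8636474609375), (150.9127655029297, 149.21017456054688), 74.14327239990234) 46.03166829897168
tray 3189 ((463.2982482910156, 316.1625061035156), (165.1822509765625, 283.2037658691406), 78.70752716064453)
toppan 1845 ((484.7052917480469, -290.09063720703125), (146.8068389892578, 147.34210205078125), 74.2959213256836)
scenepan 2100 ((488.7516174316406, -289.64849853515625), (151.4529571533203, 149.12754821777344), 74.04632568359375)
```

```bash
python3 -m handwheel '[{"gripper":0.3,"tx":-0.049,"ty":0.017,"tz":0,"rx":0,"ry":0,"rz":0},{"gripper":0.3,"tx":-0.049,"ty":0.017,"tz":0,"rx":0,"ry":0,"rz":0},{"gripper":0.3,"tx":0,"ty":0,"tz":0.055,"rx":0,"ry":0,"rz":0},{"gripper":0.3,"tx":0,"ty":0,"tz":0.055,"rx":0,"ry":0,"rz":0},{"gripper":0.3,"tx":0,"ty":0,"tz":0,"rx":0,"ry":0,"rz":0},{"gripper":0.3,"tx":0,"ty":0,"tz":0,"rx":0,"ry":0,"rz":0}]'; python3 - <<'E'
from h import *
print(np.round(toolT(),4), ctrl.get_obs()['qpos'])
p=shot('wrist','w3.png')
E
```

```text
t: 3.5
ee_pos: [613.7, 56.3, 403.6]
orientation: [-0.003, 3.14, 0.0]
ft_force: [-0.1, -0.0, 0.6]
width: 61.4
[[-1.000000e+00 -2.000000e-03  1.400000e-03  6.137252e+02]
 [-2.000000e-03  1.000000e+00  2.000000e-04  5.634150e+01]
 [-1.400000e-03  2.000000e-04 -1.000000e+00  4.035643e+02]
 [ 0.000000e+00  0.000000e+00  0.000000e+00  1.000000e+00]] [ 7.22107417e-02  4.11403610e-01  1.65123294e+00  1.38962787e-04
  1.07749979e+00 -1.50062163e+00]
```

View pics/w3.png

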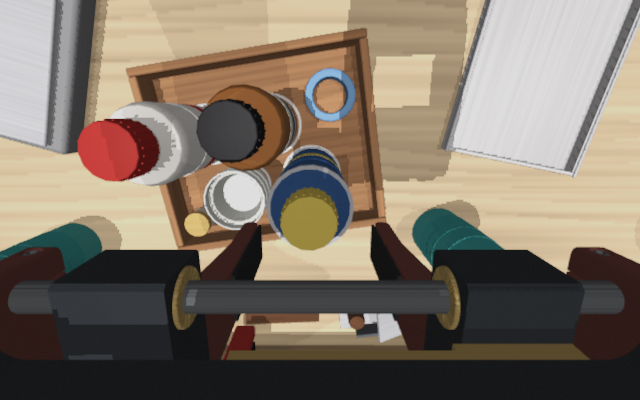

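```bash
python3 -m handwheel '[{"gripper":0.3,"tx":-0.001,"ty":-0.004,"tz":0,"rx":0,"ry":0,"rz":0},{"gripper":0.3,"tx":0,"ty":0,"tz":0.03,"rx":0,"ry":0,"rz":0},{"gripper":0.3,"tx":0,"ty":0,"tz":0.022,"rx":0,"ry":0,"rz":0},{"gripper":0.3,"tx":0,"ty":0,"tz":0,"rx":0,"ry":0,"rz":0}]'
python3 -m handwheel '[{"gripper":0.7,"tx":0,"ty":0,"tz":0,"rx":0,"ry":0,"rz":0},{"gripper":0.7,"tx":0,"ty":0,"tz":0,"rx":0,"ry":0,"rz":0},{"gripper":0.7,"tx":0,"ty":0,"tz":0,"rx":0,"ry":0,"rz":0}]'
python3 - <<'E'
from h import *
print(np.round(toolT(),4),ctrl.get_obs())
E
```

```text
t: 4.05
ee_pos: [614.4, 51.0, 349.9]
orientation: [0.001, -3.141, 0.0]
ft_force: [0.3, -0.9, -0.1]
width: 61.5
t: 4.42
ee_pos: [614.8, 51.4, 351.0]
orientation: [-0.001, 3.14, 0.0]
ft_force: [-0.4, 1.5, 3.4]
width: 37.2
[[-1.000000e+00 -9.000000e-04  1.800000e-03  6.148456e+02]
 [-9.000000e-04  1.000000e+00  3.000000e-04  5.143120e+01]
 [-1.800000e-03  3.000000e-04 -1.000000e+00  3.510253e+02]
 [ 0.000000e+00  0.000000e+00  0.000000e+00  1.000000e+00]] {'t': 4.425, 'qpos': array([ 6.41352155e-02,  4.74472324e-01,  1.68757556e+00,  1.82037906e-04,
        9.77757380e-01, -1.50764089e+00]), 'qvel': array([ 0.00136219,  0.00013197, -0.00291662,  0.0039619 , -0.0017796 ,
        0.00124711]), 'joint_torque': array([-5.67062907e-01, -5.29711103e+01, -2.37598193e+01, -2.04851939e-01,
        7.41867442e-02, -1.95791163e-04]), 'ee_pos': array([614.84559123,  51.43123525, 351.02534081]), 'orientation': array([-1.37864843e-03,  3.13981816e+00,  4.15117860e-04]), 'ft_force': array([-0.36450526,  1.48246804,  3.35128533]), 'moment': array([0.04024974, 0.04252797, 0.04078053]), 'width': 37.16012631666544}
```

```bash
python3 -m handwheel '[{"gripper":0.9,"tx":0,"ty":0,"tz":-0.015,"rx":0,"ry":0,"rz":0},{"gripper":0.9,"tx":0,"ty":0,"tz":-0.035,"rx":0,"ry":0,"rz":0},{"gripper":0.9,"tx":0,"ty":0,"tz":-0.035,"rx":0,"ry":0,"rz":0},{"gripper":0.9,"tx":0,"ty":0,"tz":-0.025,"rx":0,"ry":0,"rz":0},{"gripper":0.9,"tx":0,"ty":0,"tz":0,"rx":0,"ry":0,"rz":0}]'
python3 - <<'E'
from h import *
print(ctrl.get_obs()['ft_force'],ctrl.get_obs()['moment'])
p=shot('wrist','w4.png')
E
```

```text
t: 5.05
ee_pos: [614.8, 51.4, 462.5]
orientation: [-0.002, 3.137, 0.0]
ft_force: [0.2, 0.1, -4.1]
width: 37.4
[ 0.19351804  0.13906887 -4.06490342] [0.00114387 0.02412684 0.02371019]
```

View pics/w4.png

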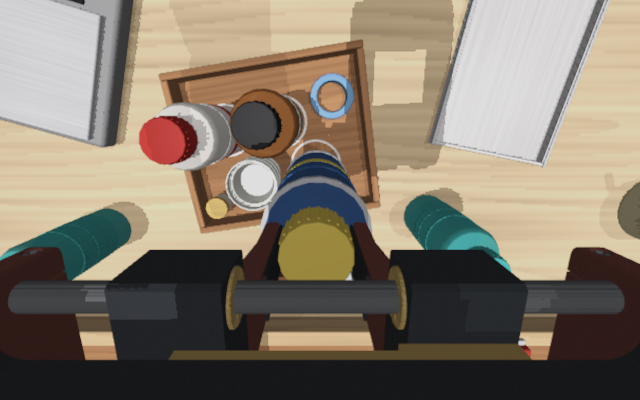

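```bash
python3 -m handwheel '[{"gripper":0.9,"tx":0.004,"ty":0.018,"tz":0,"rx":0,"ry":0,"rz":0},{"gripper":0.9,"tx":0.01,"ty":0.037,"tz":0,"rx":0,"ry":0,"rz":0},{"gripper":0.9,"tx":0.01,"ty":0.037,"tz":0,"rx":0,"ry":0,"rz":0},{"gripper":0.9,"tx":0.01,"ty":0.037,"tz":0,"rx":0,"ry":0,"rz":0},{"gripper":0.9,"tx":0.01,"ty":0.037,"tz":0,"rx":0,"ry":0,"rz":0},{"gripper":0.9,"tx":0.01,"ty":0.037,"tz":0,"rx":0,"ry":0,"rz":0},{"gripper":0.9,"tx":0.006,"ty":0.028,"tz":0,"rx":0,"ry":0,"rz":0},{"gripper":0.9,"tx":0.004,"ty":0.016,"tz":0,"rx":0,"ry":0,"rz":0}]'
python3 -m handwheel '[{"gripper":0.9,"tx":0,"ty":0,"tz":0.025,"rx":0,"ry":0,"rz":0},{"gripper":0.9,"tx":0,"ty":0,"tz":0.035,"rx":0,"ry":0,"rz":0},{"gripper":0.9,"tx":0,"ty":0,"tz":0.03,"rx":0,"ry":0,"rz":0},{"gripper":0.9,"tx":0,"ty":0,"tz":0.01,"rx":0,"ry":0,"rz":0},{"gripper":0.9,"tx":0,"ty":0,"tz":0,"rx":0,"ry":0,"rz":0}]'
```

```text
t: 6.1
ee_pos: [549.1, 300.3, 458.4]
orientation: [0.004, -3.139, 0.002]
ft_force: [0.5, -0.9, -3.4]
width: 37.5
t: 6.72
ee_pos: [550.2, 298.3, 359.4]
orientation: [0.001, -3.14, 0.001]
ft_force: [0.2, 0.5, -2.6]
width: 37.6
```

```bash
python3 -m handwheel '[{"gripper":0.9,"tx":0,"ty":0,"tz":0.007,"rx":0,"ry":0,"rz":0},{"gripper":0.9,"tx":0,"ty":0,"tz":0.004,"rx":0,"ry":0,"rz":0},{"gripper":0.9,"tx":0,"ty":0,"tz":0,"rx":0,"ry":0,"rz":0}]'; python3 -c "
from h import *
print(ctrl.get_obs()['ft_force'],ctrl.get_obs()['ee_pos'],ctrl.get_obs()['moment'])"
```

```text
t: 7.1
ee_pos: [550.3, 298.3, 349.1]
orientation: [-0.001, 3.141, 0.0]
ft_force: [-0.4, -0.0, -3.4]
width: 37.5
[-0.3872935  -0.02604717 -3.36564156] [550.29503661 298.28515667 349.05947459] [ 0.05215804  0.00344675 -0.02071039]
```

```bash
python3 -m handwheel '[{"gripper":0.9,"tx":0,"ty":0,"tz":0.002,"rx":0,"ry":0,"rz":0},{"gripper":0.9,"tx":0,"ty":0,"tz":0.001,"rx":0,"ry":0,"rz":0},{"gripper":0.9,"tx":0,"ty":0,"tz":0,"rx":0,"ry":0,"rz":0}]'; python3 -c "
from h import *
print(ctrl.get_obs()['ft_force'],ctrl.get_obs()['ee_pos'],ctrl.get_obs()['moment'])"
```

```text
t: 7.48
ee_pos: [550.4, 298.4, 346.1]
orientation: [-0.001, 3.141, 0.0]
ft_force: [0.8, 0.5, -2.2]
width: 37.4
[ 0.77013789  0.45959478 -2.16203432] [550.38881599 298.35130402 346.06774085] [ 0.05364449 -0.0018011  -0.02054114]
```

```bash
python3 -m handwheel '[{"gripper":0.9,"tx":0,"ty":0,"tz":0.0015,"rx":0,"ry":0,"rz":0},{"gripper":0.9,"tx":0,"ty":0,"tz":0,"rx":0,"ry":0,"rz":0}]'; python3 -c "
from h import *
print(ctrl.get_obs()['ft_force'],ctrl.get_obs()['ee_pos'],ctrl.get_obs()['moment'])"
```

```text
t: 7.72
ee_pos: [550.7, 298.5, 346.1]
orientation: [-0.002, 3.14, 0.001]
ft_force: [-2.8, -0.9, 7.2]
width: 37.4
[-2.826763   -0.87901199  7.24173482] [550.69526055 298.47260497 346.09478718] [-0.36456668  0.48013945 -0.01028921]
```

```bash
python3 -m handwheel '[{"gripper":0.3,"tx":0,"ty":0,"tz":0,"rx":0,"ry":0,"rz":0},{"gripper":0.3,"tx":0,"ty":0,"tz":0,"rx":0,"ry":0,"rz":0},{"gripper":0.3,"tx":0,"ty":0,"tz":-0.02,"rx":0,"ry":0,"rz":0},{"gripper":0.3,"tx":0,"ty":0,"tz":-0.045,"rx":0,"ry":0,"rz":0},{"gripper":0.3,"tx":0,"ty":-0.055,"tz":0,"rx":0,"ry":0,"rz":0},{"gripper":0.3,"tx":0,"ty":-0.06,"tz":0,"rx":0,"ry":0,"rz":0}]'
python3 - <<'E'
from h import *
p=shot('wrist','w5.png')
E
```

```text
t: 8.48
ee_pos: [550.5, 182.8, 411.5]
orientation: [-0.005, 3.139, 0.001]
ft_force: [0.8, -0.2, 0.1]
width: 61.6
```

View pics/w5.png

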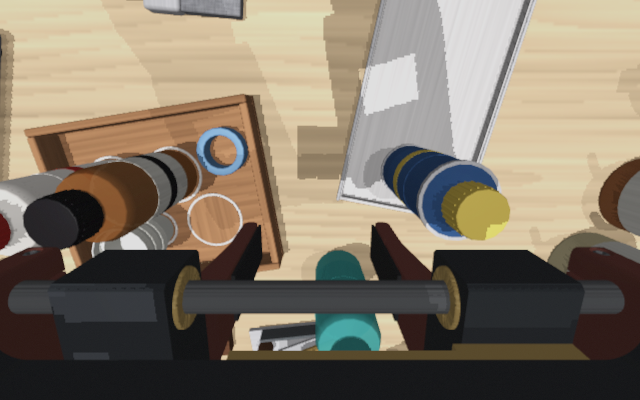

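```bash
python3 -m handwheel '[{"gripper":0.3,"tx":-0.003,"ty":-0.06,"tz":0,"rx":0,"ry":0,"rz":0},{"gripper":0.3,"tx":-0.003,"ty":-0.06,"tz":0,"rx":0,"ry":0,"rz":0},{"gripper":0.3,"tx":0,"ty":-0.058,"tz":0,"rx":0,"ry":0,"rz":0},{"gripper":0.3,"tx":0,"ty":0,"tz":0.01,"rx":0,"ry":0,"rz":0},{"gripper":0.3,"tx":0,"ty":0,"tz":0,"rx":0,"ry":0,"rz":0}]'
python3 - <<'E'
from h import *
p=shot('wrist','w6.png');W=cloud(p);z=W[...,2];vv,uu=np.mgrid[:400,:640]
m=(z>188)&(z<200)&(abs(W[...,0]-556)<28)&(abs(W[...,1]-3)<28);q=W[m]
print(m.sum(),cv2.minEnclosingCircle(q[:,:2].astype(np.float32)),np.round(toolT(),4))
E
```

```text
t: 9.15
ee_pos: [556.4, 5.5, 399.4]
orientation: [-0.0, -3.141, -0.001]
ft_force: [-0.5, 0.1, -0.5]
width: 61.4
2668 ((555.9039306640625, 2.7586965560913086), 19.60394859313965) [[-1.000000e+00 -1.300000e-03 -2.000000e-04  5.565885e+02]
 [-1.300000e-03  1.000000e+00  4.000000e-04  6.153600e+00]
 [ 2.000000e-04  4.000000e-04 -1.000000e+00  3.996379e+02]
 [ 0.000000e+00  0.000000e+00  0.000000e+00  1.000000e+00]]
```

View pics/w6.png

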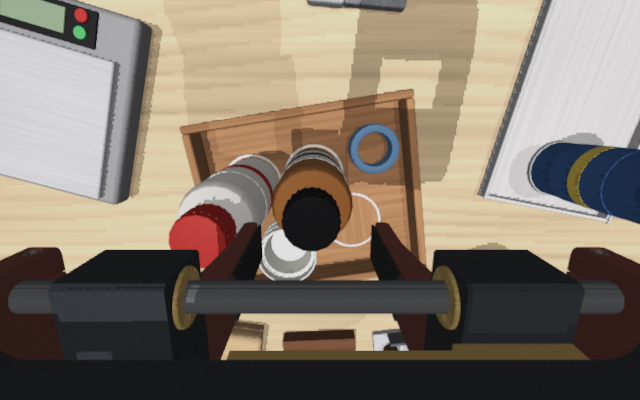

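```bash
python3 -m handwheel '[{"gripper":0.3,"tx":0,"ty":-0.003,"tz":0,"rx":0,"ry":0,"rz":0},{"gripper":0.3,"tx":0,"ty":0,"tz":0.028,"rx":0,"ry":0,"rz":0},{"gripper":0.3,"tx":0,"ty":0,"tz":0.02,"rx":0,"ry":0,"rz":0},{"gripper":0.3,"tx":0,"ty":0,"tz":0,"rx":0,"ry":0,"rz":0}]'
python3 -m handwheel '[{"gripper":0.9,"tx":0,"ty":0,"tz":0,"rx":0,"ry":0,"rz":0},{"gripper":0.9,"tx":0,"ty":0,"tz":0,"rx":0,"ry":0,"rz":0},{"gripper":0.9,"tx":0,"ty":0,"tz":0,"rx":0,"ry":0,"rz":0}]'
python3 -c "
from h import *
print(np.round(toolT(),4),ctrl.get_obs()['ft_force'])"
```

```text
t: 9.7
ee_pos: [556.2, 3.3, 350.3]
orientation: [0.004, -3.139, -0.0]
ft_force: [-0.1, -0.5, 0.1]
width: 61.7
t: 10.07
ee_pos: [556.9, 2.4, 352.3]
orientation: [-0.002, 3.14, 0.0]
ft_force: [-1.1, 0.2, 2.2]
width: 37.2
[[-1.000000e+00 -1.000000e-03  1.500000e-03  5.568628e+02]
 [-1.000000e-03  1.000000e+00  0.000000e+00  2.381600e+00]
 [-1.500000e-03  0.000000e+00 -1.000000e+00  3.522661e+02]
 [ 0.000000e+00  0.000000e+00  0.000000e+00  1.000000e+00]] [-1.1028849   0.22972029  2.17300487]
```

```bash
python3 -m handwheel '[{"gripper":0.9,"tx":0,"ty":0,"tz":-0.015,"rx":0,"ry":0,"rz":0},{"gripper":0.9,"tx":0,"ty":0,"tz":-0.035,"rx":0,"ry":0,"rz":0},{"gripper":0.9,"tx":0,"ty":0,"tz":-0.035,"rx":0,"ry":0,"rz":0},{"gripper":0.9,"tx":0,"ty":0,"tz":-0.025,"rx":0,"ry":0,"rz":0},{"gripper":0.9,"tx":0.005,"ty":0.018,"tz":0,"rx":0,"ry":0,"rz":0},{"gripper":0.9,"tx":0.012,"ty":0.04,"tz":0,"rx":0,"ry":0,"rz":0},{"gripper":0.9,"tx":0.012,"ty":0.04,"tz":0,"rx":0,"ry":0,"rz":0},{"gripper":0.9,"tx":0.012,"ty":0.04,"tz":0,"rx":0,"ry":0,"rz":0}]'
python3 -m handwheel '[{"gripper":0.9,"tx":0.012,"ty":0.04,"tz":0,"rx":0,"ry":0,"rz":0},{"gripper":0.9,"tx":0.012,"ty":0.04,"tz":0,"rx":0,"ry":0,"rz":0},{"gripper":0.9,"tx":0.012,"ty":0.04,"tz":0,"rx":0,"ry":0,"rz":0},{"gripper":0.9,"tx":0.012,"ty":0.04,"tz":0,"rx":0,"ry":0,"rz":0},{"gripper":0.9,"tx":0.005,"ty":0.016,"tz":0,"rx":0,"ry":0,"rz":0},{"gripper":0.9,"tx":0,"ty":0,"tz":0.02,"rx":0,"ry":0,"rz":0},{"gripper":0.9,"tx":0,"ty":0,"tz":0.03,"rx":0,"ry":0,"rz":0},{"gripper":0.9,"tx":0,"ty":0,"tz":0,"rx":0,"ry":0,"rz":0}]'
python3 - <<'E'
from h import *
print(ctrl.get_obs()['ft_force'])
p=shot('wrist','w7.png')
E
```

```text
t: 11.08
ee_pos: [513.9, 142.0, 460.1]
orientation: [0.001, -3.139, 0.0]
ft_force: [0.6, -0.6, -4.8]
width: 37.5
t: 12.08
ee_pos: [461.1, 315.5, 408.7]
orientation: [0.001, -3.136, 0.006]
ft_force: [0.2, 0.1, -3.7]
width: 37.5
[ 0.18248994  0.11651995 -3.6933119 ]
```

View pics/w7.png

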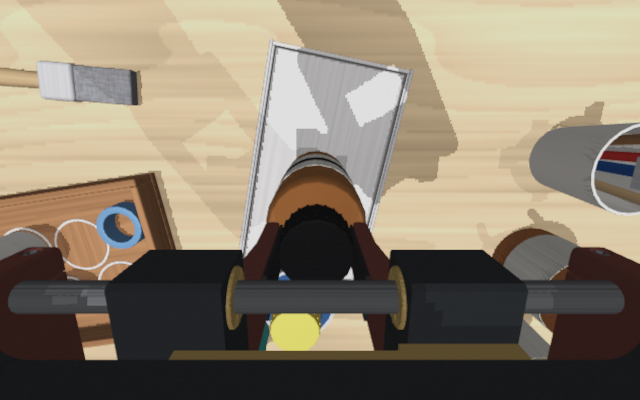

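```bash
python3 -m handwheel '[{"gripper":0.9,"tx":0,"ty":0,"tz":0.03,"rx":0,"ry":0,"rz":0},{"gripper":0.9,"tx":0,"ty":0,"tz":0.022,"rx":0,"ry":0,"rz":0},{"gripper":0.9,"tx":0,"ty":0,"tz":0.007,"rx":0,"ry":0,"rz":0},{"gripper":0.9,"tx":0,"ty":0,"tz":0.001,"rx":0,"ry":0,"rz":0},{"gripper":0.9,"tx":0,"ty":0,"tz":0,"rx":0,"ry":0,"rz":0}]'; python3 -c "
from h import *
print(ctrl.get_obs()['ft_force'],ctrl.get_obs()['ee_pos'],ctrl.get_obs()['moment'])"
```

```text
t: 12.75
ee_pos: [462.7, 316.4, 352.6]
orientation: [-0.001, 3.14, 0.002]
ft_force: [0.2, -0.1, -3.7]
width: 37.3
[ 0.19974879 -0.10449465 -3.72517494] [462.71028053 316.44373562 352.58177558] [ 0.08465245  0.01305786 -0.00453616]
```

```bash
python3 -m handwheel '[{"gripper":0.9,"tx":0,"ty":0,"tz":0.003,"rx":0,"ry":0,"rz":0},{"gripper":0.9,"tx":0,"ty":0,"tz":0.0025,"rx":0,"ry":0,"rz":0},{"gripper":0.9,"tx":0,"ty":0,"tz":0.001,"rx":0,"ry":0,"rz":0},{"gripper":0.9,"tx":0,"ty":0,"tz":0,"rx":0,"ry":0,"rz":0}]'; python3 -c "
from h import *
print(ctrl.get_obs()['ft_force'],ctrl.get_obs()['ee_pos'],ctrl.get_obs()['moment'])"
```

```text
t: 13.25
ee_pos: [462.9, 316.5, 347.3]
orientation: [-0.002, 3.139, 0.002]
ft_force: [-2.4, -2.6, 13.2]
width: 37.5
[-2.40823077 -2.64702844 13.24477843] [462.87479682 316.54231311 347.3314689 ] [-0.69734262  0.6413435  -0.07898018]
```

```bash
python3 -m handwheel '[{"gripper":0.3,"tx":0,"ty":0,"tz":0,"rx":0,"ry":0,"rz":0},{"gripper":0.3,"tx":0,"ty":0,"tz":0,"rx":0,"ry":0,"rz":0},{"gripper":0.3,"tx":0,"ty":0,"tz":-0.02,"rx":0,"ry":0,"rz":0},{"gripper":0.3,"tx":0,"ty":0,"tz":-0.045,"rx":0,"ry":0,"rz":0},{"gripper":0.3,"tx":-0.015,"ty":-0.055,"tz":0,"rx":0,"ry":0,"rz":0},{"gripper":0.3,"tx":-0.015,"ty":-0.055,"tz":0,"rx":0,"ry":0,"rz":0},{"gripper":0.3,"tx":-0.015,"ty":-0.055,"tz":0,"rx":0,"ry":0,"rz":0},{"gripper":0.3,"tx":-0.015,"ty":-0.055,"tz":0,"rx":0,"ry":0,"rz":0}]'
python3 -m handwheel '[{"gripper":0.3,"tx":-0.015,"ty":-0.055,"tz":0,"rx":0,"ry":0,"rz":0},{"gripper":0.3,"tx":-0.015,"ty":-0.055,"tz":0,"rx":0,"ry":0,"rz":0},{"gripper":0.3,"tx":-0.015,"ty":-0.057,"tz":0,"rx":0,"ry":0,"rz":0},{"gripper":0.3,"tx":0,"ty":0,"tz":0,"rx":0,"ry":0,"rz":0},{"gripper":0.3,"tx":0,"ty":0,"tz":0,"rx":0,"ry":0,"rz":0}]'
python3 - <<'E'
from h import *
p=shot('wrist','w8.png');W=cloud(p);z=W[...,2]
m=(z>188)&(z<200)&(abs(W[...,0]-568)<28)&(abs(W[...,1]+71)<28);q=W[m]
print(m.sum(),cv2.minEnclosingCircle(q[:,:2].astype(np.float32)),np.round(toolT(),4))
p=shot('top','t8.png')
E
```

```text
t: 14.25
ee_pos: [522.8, 94.6, 410.1]
orientation: [-0.002, 3.141, 0.0]
ft_force: [0.7, 0.6, 0.7]
width: 61.7
t: 14.88
ee_pos: [567.4, -70.5, 409.6]
orientation: [0.0, -3.141, -0.001]
ft_force: [0.3, 0.6, -0.7]
width: 61.3
2418 ((568.2096557617188, -71.10443878173828), 19.762022018432617) [[-1.000000e+00 -1.400000e-03 -7.000000e-04  5.673506e+02]
 [-1.400000e-03  1.000000e+00  4.000000e-04 -6.976340e+01]
 [ 7.000000e-04  4.000000e-04 -1.000000e+00  4.096783e+02]
 [ 0.000000e+00  0.000000e+00  0.000000e+00  1.000000e+00]]
```

View pics/w8.png

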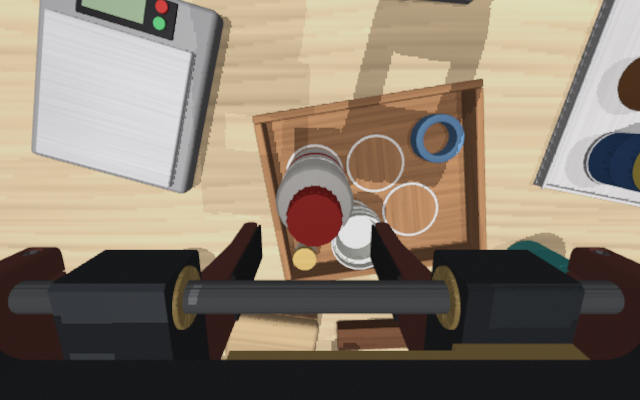

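View pics/t8.png

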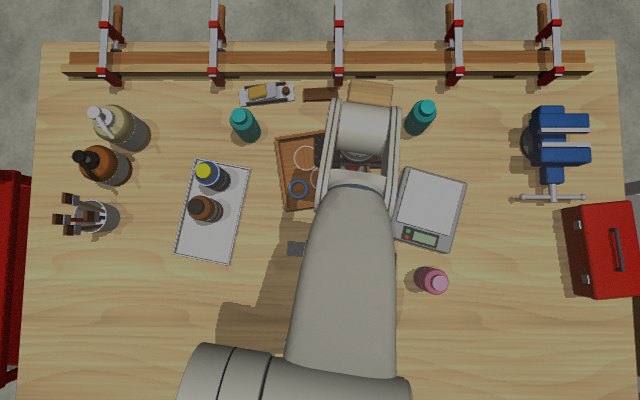

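Tin and amber stand in the tray; next is the white bottle (cap centre 568, -71; TCP 1 mm off).

```bash
python3 -m handwheel '[{"gripper":0.3,"tx":-0.001,"ty":-0.001,"tz":0.01,"rx":0,"ry":0,"rz":0},{"gripper":0.3,"tx":0,"ty":0,"tz":0.028,"rx":0,"ry":0,"rz":0},{"gripper":0.3,"tx":0,"ty":0,"tz":0.02,"rx":0,"ry":0,"rz":0},{"gripper":0.3,"tx":0,"ty":0,"tz":0,"rx":0,"ry":0,"rz":0}]'
python3 -m handwheel '[{"gripper":0.9,"tx":0,"ty":0,"tz":0,"rx":0,"ry":0,"rz":0},{"gripper":0.9,"tx":0,"ty":0,"tz":0,"rx":0,"ry":0,"rz":0},{"gripper":0.9,"tx":0,"ty":0,"tz":0,"rx":0,"ry":0,"rz":0}]'
python3 -c "
from h import *
print(np.round(toolT(),4),ctrl.get_obs()['ft_force'])"
```

```text
t: 15.48
ee_pos: [567.9, -70.7, 350.0]
orientation: [0.004, -3.138, -0.001]
ft_force: [-0.4, 1.3, 0.9]
width: 61.5
t: 15.85
ee_pos: [568.9, -71.6, 352.7]
orientation: [-0.002, 3.14, -0.0]
ft_force: [-0.2, 1.6, 2.0]
width: 37.6
[[-1.000000e+00 -1.000000e-03  1.500000e-03  5.689088e+02]
 [-1.000000e-03  1.000000e+00 -1.000000e-04 -7.162760e+01]
 [-1.500000e-03 -1.000000e-04 -1.000000e+00  3.527483e+02]
 [ 0.000000e+00  0.000000e+00  0.000000e+00  1.000000e+00]] [-0.20429181  1.61096502  1.98767288]
```

```bash
python3 -m handwheel '[{"gripper":0.9,"tx":0,"ty":0,"tz":-0.015,"rx":0,"ry":0,"rz":0},{"gripper":0.9,"tx":0,"ty":0,"tz":-0.035,"rx":0,"ry":0,"rz":0},{"gripper":0.9,"tx":0,"ty":0,"tz":-0.035,"rx":0,"ry":0,"rz":0},{"gripper":0.9,"tx":0,"ty":0,"tz":-0.025,"rx":0,"ry":0,"rz":0},{"gripper":0.9,"tx":0.014,"ty":0.02,"tz":0,"rx":0,"ry":0,"rz":0},{"gripper":0.9,"tx":0.024,"ty":0.034,"tz":0,"rx":0,"ry":0,"rz":0},{"gripper":0.9,"tx":0.024,"ty":0.034,"tz":0,"rx":0,"ry":0,"rz":0},{"gripper":0.9,"tx":0.024,"ty":0.034,"tz":0,"rx":0,"ry":0,"rz":0}]'
python3 -m handwheel '[{"gripper":0.9,"tx":0.024,"ty":0.034,"tz":0,"rx":0,"ry":0,"rz":0},{"gripper":0.9,"tx":0.024,"ty":0.034,"tz":0,"rx":0,"ry":0,"rz":0},{"gripper":0.9,"tx":0.024,"ty":0.034,"tz":0,"rx":0,"ry":0,"rz":0},{"gripper":0.9,"tx":0.024,"ty":0.034,"tz":0,"rx":0,"ry":0,"rz":0},{"gripper":0.9,"tx":0.012,"ty":0.034,"tz":0,"rx":0,"ry":0,"rz":0},{"gripper":0.9,"tx":0,"ty":0.036,"tz":0,"rx":0,"ry":0,"rz":0},{"gripper":0.9,"tx":0,"ty":0.036,"tz":0,"rx":0,"ry":0,"rz":0},{"gripper":0.9,"tx":0,"ty":0,"tz":0,"rx":0,"ry":0,"rz":0}]'
```

```text
t: 16.85
ee_pos: [480.2, 51.7, 460.9]
orientation: [0.001, -3.139, -0.0]
ft_force: [0.3, 0.6, -4.2]
width: 37.4
t: 17.85
ee_pos: [372.9, 293.7, 461.1]
orientation: [0.006, -3.14, 0.001]
ft_force: [0.2, -0.1, -4.4]
width: 37.3
```

```bash
python3 -m handwheel '[{"gripper":0.9,"tx":0,"ty":0.025,"tz":0,"rx":0,"ry":0,"rz":0},{"gripper":0.9,"tx":0,"ty":0.014,"tz":0.01,"rx":0,"ry":0,"rz":0},{"gripper":0.9,"tx":0,"ty":0,"tz":0.03,"rx":0,"ry":0,"rz":0},{"gripper":0.9,"tx":0,"ty":0,"tz":0.035,"rx":0,"ry":0,"rz":0},{"gripper":0.9,"tx":0,"ty":0,"tz":0.025,"rx":0,"ry":0,"rz":0},{"gripper":0.9,"tx":0,"ty":0,"tz":0.009,"rx":0,"ry":0,"rz":0},{"gripper":0.9,"tx":0,"ty":0,"tz":0,"rx":0,"ry":0,"rz":0}]'; python3 -c "
from h import *
print(ctrl.get_obs()['ft_force'],ctrl.get_obs()['ee_pos'],ctrl.get_obs()['moment'])
shot('wrist','w9.png')"
```

```text
t: 18.73
ee_pos: [374.1, 330.8, 352.4]
orientation: [0.001, -3.14, 0.002]
ft_force: [0.2, 0.2, -4.3]
width: 37.4
[ 0.20359556  0.18246573 -4.31717298] [374.06567651 330.7795218  352.41349655] [ 0.04011774 -0.01946229 -0.0146524 ]
```

View pics/w9.png

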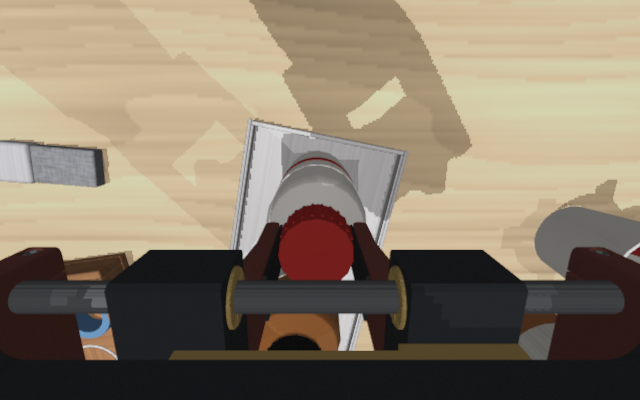

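```bash
python3 -m handwheel '[{"gripper":0.9,"tx":0,"ty":0,"tz":0.003,"rx":0,"ry":0,"rz":0},{"gripper":0.9,"tx":0,"ty":0,"tz":0.002,"rx":0,"ry":0,"rz":0},{"gripper":0.9,"tx":0,"ty":0,"tz":0.001,"rx":0,"ry":0,"rz":0},{"gripper":0.9,"tx":0,"ty":0,"tz":0,"rx":0,"ry":0,"rz":0}]'; python3 -c "
from h import *
print(ctrl.get_obs()['ft_force'],ctrl.get_obs()['ee_pos'],ctrl.get_obs()['moment'])"
```

```text
t: 19.27
ee_pos: [374.6, 331.4, 348.0]
orientation: [-0.002, 3.14, 0.002]
ft_force: [0.1, 0.2, 6.1]
width: 37.7
[0.09772867 0.20198129 6.11258247] [374.61157645 331.43587305 348.01567548] [-0.34640704  0.23155514 -0.05489204]
```

```bash
python3 -m handwheel '[{"gripper":0.3,"tx":0,"ty":0,"tz":0,"rx":0,"ry":0,"rz":0},{"gripper":0.3,"tx":0,"ty":0,"tz":0,"rx":0,"ry":0,"rz":0},{"gripper":0.3,"tx":0,"ty":0,"tz":-0.02,"rx":0,"ry":0,"rz":0},{"gripper":0.3,"tx":0,"ty":0,"tz":-0.05,"rx":0,"ry":0,"rz":0},{"gripper":0,"tx":-0.03,"ty":-0.045,"tz":0,"rx":0,"ry":0,"rz":0},{"gripper":0,"tx":-0.03,"ty":-0.045,"tz":0,"rx":0,"ry":0,"rz":0},{"gripper":0,"tx":-0.032,"ty":-0.045,"tz":0,"rx":0,"ry":0,"rz":0},{"gripper":0,"tx":-0.032,"ty":-0.045,"tz":0,"rx":0,"ry":0,"rz":0}]'
python3 -m handwheel '[{"gripper":0,"tx":-0.032,"ty":-0.045,"tz":0,"rx":0,"ry":0,"rz":0},{"gripper":0,"tx":-0.032,"ty":-0.045,"tz":0,"rx":0,"ry":0,"rz":0},{"gripper":0,"tx":-0.032,"ty":-0.044,"tz":0,"rx":0,"ry":0,"rz":0},{"gripper":0,"tx":-0.032,"ty":-0.04,"tz":0,"rx":0,"ry":0,"rz":0},{"gripper":0,"tx":0,"ty":0,"tz":0.03,"rx":0,"ry":0,"rz":0},{"gripper":0,"tx":0,"ty":0,"tz":0,"rx":0,"ry":0,"rz":0},{"gripper":0,"tx":0,"ty":0,"tz":0,"rx":0,"ry":0,"rz":0}]'
python3 - <<'E'
from h import *
p=shot('wrist','w10.png');np.savez('w10.npz',img=p['image'],W=cloud(p));print(np.round(toolT(),4))
p=shot('scene','s10.png');np.savez('s10.npz',img=p['image'],W=cloud(p))
E
```

```text
t: 20.27
ee_pos: [499.3, 149.7, 417.1]
orientation: [-0.002, 3.141, 0.0]
ft_force: [0.8, 0.8, 0.1]
width: 87.9
t: 21.15
ee_pos: [626.6, -22.2, 387.4]
orientation: [0.002, -3.142, -0.0]
ft_force: [-0.2, -0.6, -0.4]
width: 88.1
[[-1.000000e+00 -1.700000e-03  1.100000e-03  6.266894e+02]
 [-1.700000e-03  1.000000e+00 -0.000000e+00 -2.209180e+01]
 [-1.100000e-03 -0.000000e+00 -1.000000e+00  3.879222e+02]
 [ 0.000000e+00  0.000000e+00  0.000000e+00  1.000000e+00]]
```

View pics/w10.png

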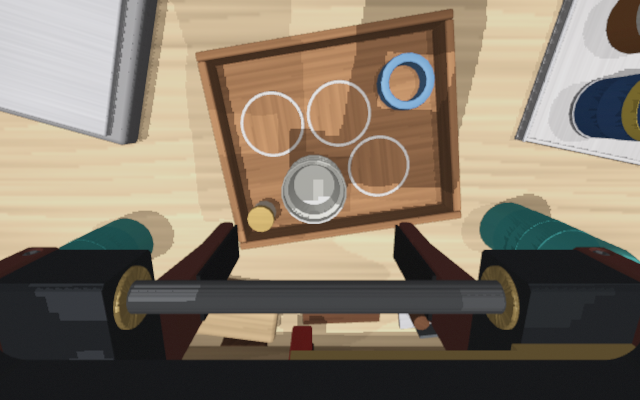

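View pics/s10.png

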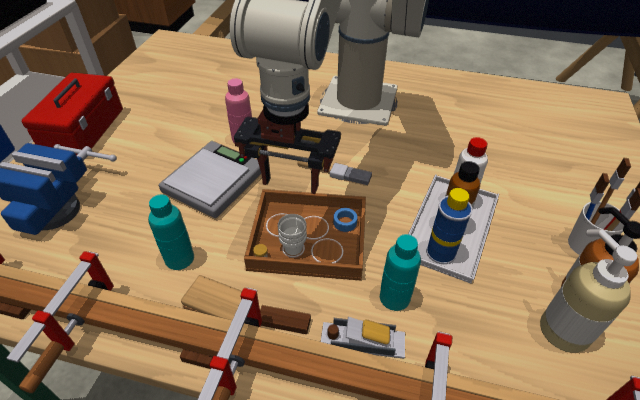

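```bash
python3 - <<'E'
import numpy as np,cv2
from scipy.optimize import least_squares
d=np.load('w10.npz'); W=d['W']; img=d['img'];x,y,z=W[...,0],W[...,1],W[...,2]; vv,uu=np.mgrid[:400,:640]
m=(z>86)&(z<97)&(np.hypot(x-627,y+23)<45)&(vv<250)
q=W[m]; print(m.sum(),np.percentile(q[:,2],[5,50,95]),cv2.minEnclosingCircle(q[:,:2].astype(np.float32)))
top=q[q[:,2]>88]
f=least_squares(lambda c:np.hypot(top[:,0]-c[0],top[:,1]-c[1])-c[2],[627,-23,29],loss='soft_l1');print(len(top),f.x,np.sqrt(np.mean(f.fun**2)))
# rings
b=(img.min(-1)>140)&(z>4)&(z<14)&(vv<230)&(uu>200)&(uu<460)
for nm,c in {'tin':(615.7,51.8),'amber':(556.6,3.9),'white':(568.6,-71.1)}.items():
    q=W[b&(abs(np.hypot(x-c[0],y-c[1])-34)<9)]
    f=least_squares(lambda c:np.hypot(q[:,0]-c[0],q[:,1]-c[1])-c[2],[*c,34],loss='soft_l1');print(nm,len(q),f.x,np.median(q[:,2]))
E
```

```text
549 [86.99884781 91.47977514 92.82781068] ((627.8234252929688, -23.84149742126465), 30.566781997680664)
492 [627.46289811 -23.7957955   29.2492746 ] 0.5922261990713164
tin 508 [615.61630728  51.50197108  34.52432336] 10.61253773886807
amber 677 [556.70101888   3.70495123  34.65291991] 10.578124688136938
white 694 [568.17965426 -70.8928319   34.57719559] 10.597867230741144
```

```bash
python3 -m handwheel '[{"gripper":0,"tx":-0.001,"ty":-0.0015,"tz":0.03,"rx":0,"ry":0,"rz":0},{"gripper":0,"tx":0,"ty":0,"tz":0.045,"rx":0,"ry":0,"rz":0},{"gripper":0,"tx":0,"ty":0,"tz":0.03,"rx":0,"ry":0,"rz":0},{"gripper":0,"tx":0,"ty":0,"tz":0.014,"rx":0,"ry":0,"rz":0},{"gripper":0,"tx":0,"ty":0,"tz":0,"rx":0,"ry":0,"rz":0},{"gripper":0,"tx":0,"ty":0,"tz":0,"rx":0,"ry":0,"rz":0}]'; python3 -c "
from h import *
print(np.round(toolT(),4),ctrl.get_obs()['ft_force'])"
```

```text
t: 22.0
ee_pos: [628.3, -24.0, 269.5]
orientation: [-0.002, 3.139, -0.0]
ft_force: [-0.2, -0.1, -0.2]
width: 88.0
[[-1.000000e+00 -1.200000e-03  2.500000e-03  6.282975e+02]
 [-1.200000e-03  1.000000e+00 -2.000000e-04 -2.401010e+01]
 [-2.500000e-03 -2.000000e-04 -1.000000e+00  2.695023e+02]
 [ 0.000000e+00  0.000000e+00  0.000000e+00  1.000000e+00]] [-0.17711532 -0.07296123 -0.17153877]
```

```bash
python3 -m handwheel '[{"gripper":0,"tx":0.001,"ty":0,"tz":0.007,"rx":0,"ry":0,"rz":0},{"gripper":0,"tx":0,"ty":0,"tz":0,"rx":0,"ry":0,"rz":0},{"gripper":0.2,"tx":0,"ty":0,"tz":0,"rx":0,"ry":0,"rz":0},{"gripper":0.4,"tx":0,"ty":0,"tz":0,"rx":0,"ry":0,"rz":0},{"gripper":0.4,"tx":0,"ty":0,"tz":0,"rx":0,"ry":0,"rz":0}]'; python3 -c "
from h import *
print(np.round(toolT()[:3,3],4),ctrl.get_obs()['ft_force'],ctrl.get_obs()['width'])
shot('wrist','w11.png')"
```

```text
t: 22.62
ee_pos: [626.7, -24.1, 261.0]
orientation: [-0.001, 3.141, -0.0]
ft_force: [-1.1, -1.1, -0.9]
width: 61.2
[626.6724 -24.1452 261.0348] [-1.06080484 -1.1313376  -0.94544317] 61.1973212717232
```

View pics/w11.png

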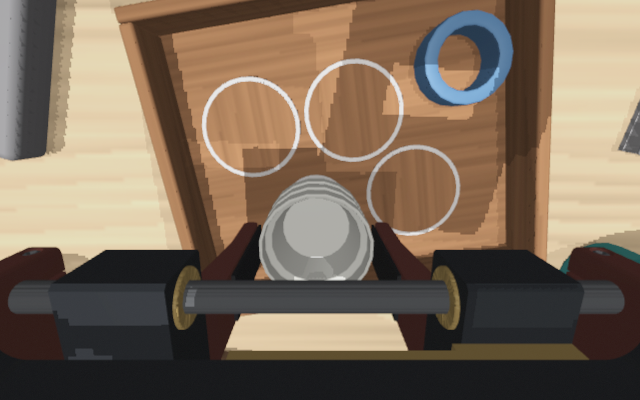

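```bash
python3 -m handwheel '[{"gripper":0.4,"tx":0,"ty":0,"tz":-0.008,"rx":0,"ry":0,"rz":0},{"gripper":0.4,"tx":0,"ty":0,"tz":-0.012,"rx":0,"ry":0,"rz":0},{"gripper":0.4,"tx":0,"ty":0,"tz":-0.015,"rx":0,"ry":0,"rz":0},{"gripper":0.4,"tx":0,"ty":0,"tz":-0.02,"rx":0,"ry":0,"rz":0},{"gripper":0.4,"tx":0,"ty":0,"tz":-0.02,"rx":0,"ry":0,"rz":0},{"gripper":0.4,"tx":0,"ty":0,"tz":0,"rx":0,"ry":0,"rz":0}]'; python3 -c "
from h import *
print(np.round(toolT()[:3,3],4),ctrl.get_obs()['ft_force'],ctrl.get_obs()['width'])
a=shot('wrist','w12.png')['image'];b=shot('scene','s12.png')['image']
cv2.imwrite('pics/c12.png',cv2.cvtColor(np.vstack([cv2.resize(b[170:290,200:392],(480,300),interpolation=3),cv2.resize(a,(480,300))]),cv2.COLOR_RGB2BGR))"
```

```text
t: 23.42
ee_pos: [627.3, -24.2, 338.5]
orientation: [-0.001, 3.137, -0.0]
ft_force: [0.3, 0.8, 0.1]
width: 60.3
[627.302  -24.1596 338.5426] [0.26127764 0.8450965  0.10813206] 60.25579865667091
```

View pics/c12.png

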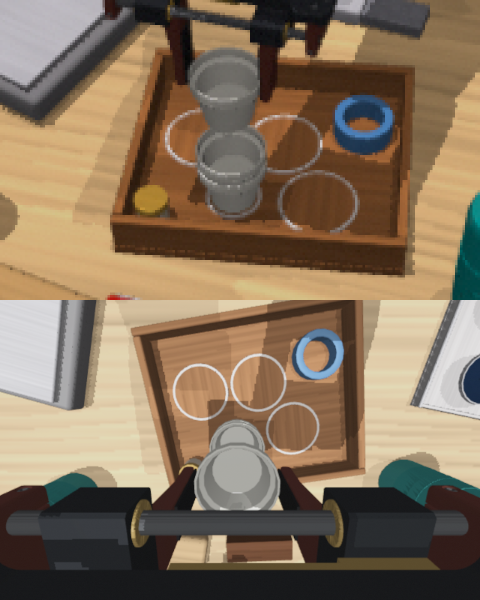

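```bash
python3 -m handwheel '[{"gripper":0.4,"tx":0.009,"ty":-0.017,"tz":0,"rx":0,"ry":0,"rz":0},{"gripper":0.4,"tx":0.02,"ty":-0.038,"tz":0,"rx":0,"ry":0,"rz":0},{"gripper":0.4,"tx":0.02,"ty":-0.038,"tz":0,"rx":0,"ry":0,"rz":0},{"gripper":0.4,"tx":0.02,"ty":-0.038,"tz":0,"rx":0,"ry":0,"rz":0},{"gripper":0.4,"tx":0.02,"ty":-0.038,"tz":0,"rx":0,"ry":0,"rz":0},{"gripper":0.4,"tx":0.02,"ty":-0.038,"tz":0,"rx":0,"ry":0,"rz":0},{"gripper":0.4,"tx":0.02,"ty":-0.038,"tz":0,"rx":0,"ry":0,"rz":0},{"gripper":0.4,"tx":0.011,"ty":-0.021,"tz":0,"rx":0,"ry":0,"rz":0}]'
python3 -m handwheel '[{"gripper":0.4,"tx":0,"ty":0,"tz":0.02,"rx":0,"ry":0,"rz":0},{"gripper":0.4,"tx":0,"ty":0,"tz":0.02,"rx":0,"ry":0,"rz":0},{"gripper":0.4,"tx":0,"ty":0,"tz":0.01,"rx":0,"ry":0,"rz":0},{"gripper":0.4,"tx":0,"ty":0,"tz":0,"rx":0,"ry":0,"rz":0}]'
python3 -c "
from h import *
print(np.round(toolT(),4),ctrl.get_obs()['ft_force'],ctrl.get_obs()['width'])
a=shot('wrist','w13.png')['image'];b=shot('scene','s13.png')['image']
cv2.imwrite('pics/c13.png',cv2.cvtColor(np.vstack([cv2.resize(b[120:240,140:332],(480,300),interpolation=3),cv2.resize(a,(480,300))]),cv2.COLOR_RGB2BGR))"
```

```text
t: 24.52
ee_pos: [484.6, -292.4, 335.1]
orientation: [-0.002, -3.14, -0.001]
ft_force: [-0.5, -0.6, -0.2]
width: 60.0
t: 25.02
ee_pos: [486.2, -290.3, 285.0]
orientation: [0.001, -3.14, -0.002]
ft_force: [0.2, 0.2, -0.8]
width: 60.6
[[-1.000000e+00 -7.000000e-04 -2.000000e-03  4.861692e+02]
 [-7.000000e-04  1.000000e+00  1.100000e-03 -2.903417e+02]
 [ 2.000000e-03  1.100000e-03 -1.000000e+00  2.850040e+02]
 [ 0.000000e+00  0.000000e+00  0.000000e+00  1.000000e+00]] [ 0.22448207  0.18449416 -0.80738377] 60.58130219310266
```

View pics/c13.png

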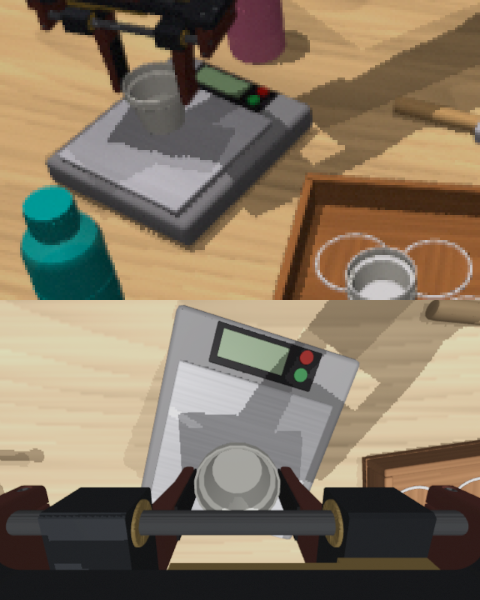

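```bash
python3 -m handwheel '[{"gripper":0.4,"tx":-0.001,"ty":0,"tz":0.01,"rx":0,"ry":0,"rz":0},{"gripper":0.4,"tx":0,"ty":0,"tz":0.007,"rx":0,"ry":0,"rz":0},{"gripper":0.4,"tx":0,"ty":0,"tz":0,"rx":0,"ry":0,"rz":0}]'
python3 -c "
from h import *
print(np.round(toolT()[:3,3],2),ctrl.get_obs()['ft_force'],ctrl.get_obs()['moment'])"
python3 -m handwheel '[{"gripper":0.4,"tx":0,"ty":0,"tz":0.0015,"rx":0,"ry":0,"rz":0},{"gripper":0.4,"tx":0,"ty":0,"tz":0,"rx":0,"ry":0,"rz":0}]'
python3 -c "
from h import *
print(np.round(toolT()[:3,3],2),ctrl.get_obs()['ft_force'],ctrl.get_obs()['moment'])"
```

```text
t: 25.5
ee_pos: [487.7, -290.0, 268.2]
orientation: [0.002, -3.14, -0.001]
ft_force: [-0.3, 0.1, -1.1]
width: 60.8
[ 487.65 -290.01  268.23] [-0.29546378  0.06984466 -1.07809805] [ 0.03333928  0.02381469 -0.0191082 ]
t: 25.75
ee_pos: [487.9, -290.3, 267.5]
orientation: [-0.002, 3.142, -0.0]
ft_force: [0.1, 0.6, -0.3]
width: 60.2
[ 487.9  -290.29  267.49] [ 0.10476168  0.55804473 -0.33722301] [-0.0387426  -0.021749   -0.02434978]
```

```bash
python3 -m handwheel '[{"gripper":0.4,"tx":0,"ty":0,"tz":0.001,"rx":0,"ry":0,"rz":0},{"gripper":0.4,"tx":0,"ty":0,"tz":0,"rx":0,"ry":0,"rz":0}]'
python3 -c "
from h import *
print(np.round(toolT()[:3,3],2),ctrl.get_obs()['ft_force'],ctrl.get_obs()['moment'])"
python3 -m handwheel '[{"gripper":0.4,"tx":0,"ty":0,"tz":0.001,"rx":0,"ry":0,"rz":0},{"gripper":0.4,"tx":0,"ty":0,"tz":0,"rx":0,"ry":0,"rz":0}]'
python3 -c "
from h import *
print(np.round(toolT()[:3,3],2),ctrl.get_obs()['ft_force'],ctrl.get_obs()['moment'])"
```

```text
t: 26.0
ee_pos: [487.9, -290.3, 266.5]
orientation: [-0.001, 3.142, -0.0]
ft_force: [1.0, -0.3, 0.6]
width: 60.4
[ 487.85 -290.27  266.46] [ 0.95190508 -0.2961807   0.55315181] [0.02483323 0.02009853 0.0082716 ]
t: 26.25
ee_pos: [487.8, -290.3, 265.4]
orientation: [0.001, -3.142, -0.0]
ft_force: [0.3, 0.2, 0.4]
width: 60.1
[ 487.84 -290.25  265.36] [0.28346939 0.21933111 0.39252644] [-0.01104575 -0.04233216 -0.02797116]
```

```bash
python3 -m handwheel '[{"gripper":0.4,"tx":0,"ty":0,"tz":0.001,"rx":0,"ry":0,"rz":0},{"gripper":0.4,"tx":0,"ty":0,"tz":0,"rx":0,"ry":0,"rz":0}]'
python3 -c "
from h import *
print(np.round(toolT()[:3,3],2),ctrl.get_obs()['ft_force'],ctrl.get_obs()['moment'])
b=shot('scene','s14.png')['image']
cv2.imwrite('pics/c14.png',cv2.cvtColor(cv2.resize(b[140:220,160:288],(640,400),interpolation=3),cv2.COLOR_RGB2BGR))"
```

```text
t: 26.5
ee_pos: [487.9, -290.3, 264.9]
orientation: [-0.001, 3.141, -0.0]
ft_force: [-1.6, 0.7, 5.2]
width: 60.4
[ 487.94 -290.3   264.94] [-1.60475162  0.72954054  5.24880257] [ 0.26785723  0.20915292 -0.04256792]
```

View pics/c14.png

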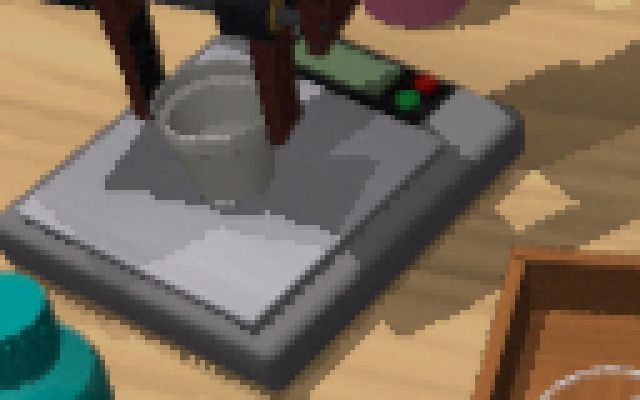

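Contact at the expected height (265). Release gently, rise, look.

```bash
python3 -m handwheel '[{"gripper":0.15,"tx":0,"ty":0,"tz":0,"rx":0,"ry":0,"rz":0},{"gripper":0,"tx":0,"ty":0,"tz":0,"rx":0,"ry":0,"rz":0},{"gripper":0,"tx":0,"ty":0,"tz":-0.01,"rx":0,"ry":0,"rz":0},{"gripper":0,"tx":0,"ty":0,"tz":-0.03,"rx":0,"ry":0,"rz":0},{"gripper":0,"tx":0,"ty":0,"tz":-0.055,"rx":0,"ry":0,"rz":0},{"gripper":0,"tx":0,"ty":0,"tz":-0.055,"rx":0,"ry":0,"rz":0},{"gripper":0,"tx":0.03,"ty":0.05,"tz":0,"rx":0,"ry":0,"rz":0},{"gripper":0,"tx":0.03,"ty":0.05,"tz":0,"rx":0,"ry":0,"rz":0}]'
python3 - <<'E'
from h import *
from scipy.optimize import least_squares
for n in ['wrist','scene']:
    p=shot(n,n[0]+'15.png');W=cloud(p);img=p['image'];x,y,z=W[...,0],W[...,1],W[...,2]
    m=(z>88)&(z<100)&(np.hypot(x-487,y+290)<60);q=W[m]
    if m.sum()>20:
        f=least_squares(lambda c:np.hypot(q[:,0]-c[0],q[:,1]-c[1])-c[2],[487,-290,29],loss='soft_l1');print(n,m.sum(),'cup',f.x,np.percentile(q[:,2],[50,95]))
    m=(z>41)&(z<49)&(np.hypot(x-487,y+290)<130)&(img.min(-1)>120); m=cv2.morphologyEx(m.astype(np.uint8),cv2.MORPH_OPEN,np.ones((3,3)))>0
    print(n,'pan',m.sum(),cv2.minAreaRect(W[m][:,:2].astype(np.float32)))
E
```

```text
t: 27.55
ee_pos: [427.0, -189.5, 415.7]
orientation: [0.0, 3.139, -0.001]
ft_force: [0.4, 0.4, -0.2]
width: 87.9
wrist 431 cup [ 488.55377794 -289.22679601   29.22657825] [94.84258944 96.76142818]
wrist pan 9942 ((486.8201599121094, -290.607421875), (149.9644317626953, 149.33995056152344), 74.07805633544922)
scene 115 cup [ 490.00330583 -288.44048279   29.27529333] [91.6146502  94.45529172]
scene pan 1479 ((489.1527099609375, -289.94122314453125), (150.22219848632812, 150.767822265625), 73.74259185791016)
```

View pics/w15.png

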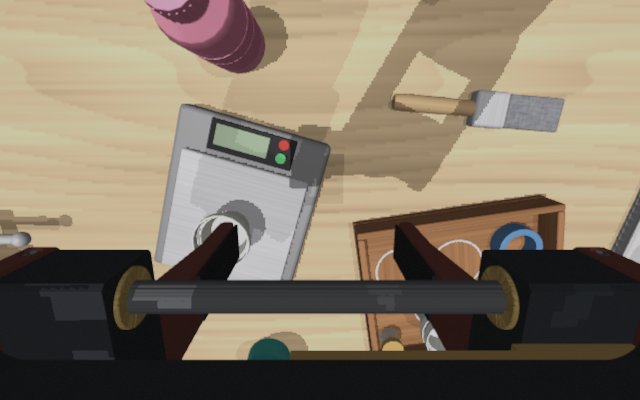

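View pics/s15.png

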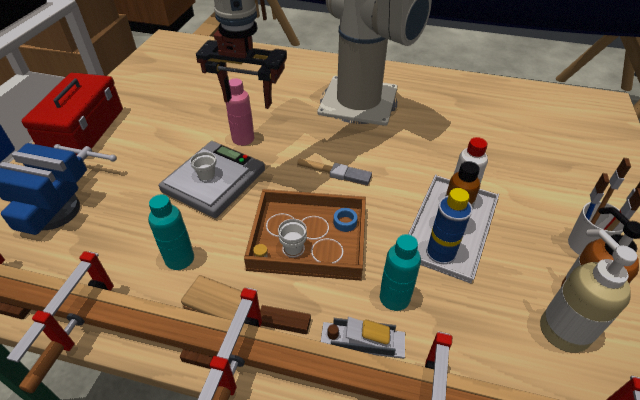

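```bash
python3 -m handwheel '[{"gripper":0.3,"tx":0,"ty":0.058,"tz":0,"rx":0,"ry":0,"rz":0},{"gripper":0.3,"tx":0,"ty":0.058,"tz":0,"rx":0,"ry":0,"rz":0},{"gripper":0.3,"tx":0,"ty":0.058,"tz":0,"rx":0,"ry":0,"rz":0},{"gripper":0.3,"tx":0,"ty":0.058,"tz":0,"rx":0,"ry":0,"rz":0},{"gripper":0.3,"tx":0.01,"ty":0.058,"tz":0,"rx":0,"ry":0,"rz":0},{"gripper":0.3,"tx":0.01,"ty":0.058,"tz":0,"rx":0,"ry":0,"rz":0},{"gripper":0.3,"tx":0.01,"ty":0.058,"tz":0,"rx":0,"ry":0,"rz":0},{"gripper":0.3,"tx":0.01,"ty":0.058,"tz":0,"rx":0,"ry":0,"rz":0}]'
python3 -m handwheel '[{"gripper":0.3,"tx":0.012,"ty":0.055,"tz":0,"rx":0,"ry":0,"rz":0},{"gripper":0.3,"tx":0,"ty":0,"tz":0,"rx":0,"ry":0,"rz":0},{"gripper":0.3,"tx":0,"ty":0,"tz":0,"rx":0,"ry":0,"rz":0}]'
python3 - <<'E'
from h import *
print(np.round(toolT(),4))
p=shot('wrist','w16.png');W=cloud(p);z=W[...,2]
m=(z>183)&(z<196)&(abs(W[...,0]-374)<28)&(abs(W[...,1]-331)<28);q=W[m]
print(m.sum(),cv2.minEnclosingCircle(q[:,:2].astype(np.float32)))
E
```

```text
t: 28.65
ee_pos: [387.2, 275.7, 415.2]
orientation: [-0.002, 3.14, 0.001]
ft_force: [0.6, -1.0, -0.5]
width: 61.8
t: 29.02
ee_pos: [375.4, 328.5, 414.5]
orientation: [0.003, -3.142, 0.001]
ft_force: [1.1, -0.7, 0.7]
width: 61.7
[[-1.000000e+00 -1.700000e-03 -0.000000e+00  3.753760e+02]
 [-1.700000e-03  1.000000e+00 -5.000000e-04  3.284685e+02]
 [ 0.000000e+00 -5.000000e-04 -1.000000e+00  4.144718e+02]
 [ 0.000000e+00  0.000000e+00  0.000000e+00  1.000000e+00]]
2237 ((373.3189697265625, 332.42596435546875), 19.656002044677734)
```

View pics/w16.png

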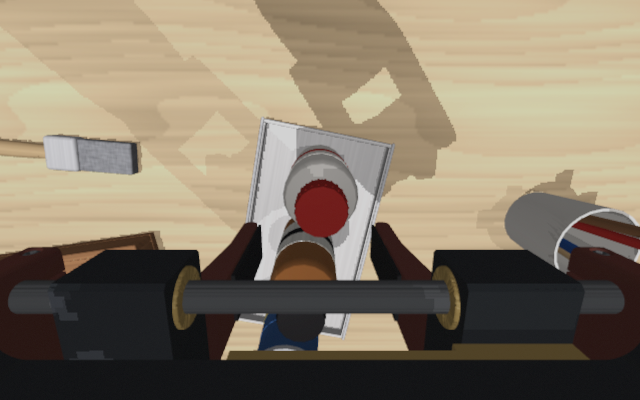

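```bash
python3 -m handwheel '[{"gripper":0.3,"tx":0.001,"ty":0.003,"tz":0.015,"rx":0,"ry":0,"rz":0},{"gripper":0.3,"tx":0,"ty":0,"tz":0.03,"rx":0,"ry":0,"rz":0},{"gripper":0.3,"tx":0,"ty":0,"tz":0.018,"rx":0,"ry":0,"rz":0},{"gripper":0.3,"tx":0,"ty":0,"tz":0,"rx":0,"ry":0,"rz":0},{"gripper":0.3,"tx":0,"ty":0,"tz":0,"rx":0,"ry":0,"rz":0}]'
python3 -c "
from h import *
print(np.round(toolT()[:3,3],2),ctrl.get_obs()['ft_force'])"
```

```text
t: 29.7
ee_pos: [374.7, 331.3, 351.6]
orientation: [0.0, 3.141, 0.0]
ft_force: [0.8, 0.6, 0.5]
width: 61.5
[374.7  331.31 351.64] [0.84039201 0.56290058 0.45641711]
```

```bash
python3 -m handwheel '[{"gripper":0.3,"tx":0,"ty":0,"tz":0.0035,"rx":0,"ry":0,"rz":0},{"gripper":0.3,"tx":0,"ty":0,"tz":0,"rx":0,"ry":0,"rz":0},{"gripper":0.9,"tx":0,"ty":0,"tz":0,"rx":0,"ry":0,"rz":0},{"gripper":0.9,"tx":0,"ty":0,"tz":0,"rx":0,"ry":0,"rz":0},{"gripper":0.9,"tx":0,"ty":0,"tz":0,"rx":0,"ry":0,"rz":0}]'
python3 -c "
from h import *
print(np.round(toolT()[:3,3],2),ctrl.get_obs()['ft_force'],ctrl.get_obs()['width'])"
```

```text
t: 30.32
ee_pos: [374.3, 331.7, 348.0]
orientation: [-0.002, 3.141, 0.0]
ft_force: [0.4, -0.3, 0.3]
width: 37.3
[374.31 331.74 348.04] [ 0.44766018 -0.2641579   0.26199184] 37.28340423702182
```

```bash
python3 -m handwheel '[{"gripper":0.9,"tx":0,"ty":0,"tz":-0.015,"rx":0,"ry":0,"rz":0},{"gripper":0.9,"tx":0,"ty":0,"tz":-0.035,"rx":0,"ry":0,"rz":0},{"gripper":0.9,"tx":0,"ty":0,"tz":-0.035,"rx":0,"ry":0,"rz":0},{"gripper":0.9,"tx":0,"ty":0,"tz":-0.025,"rx":0,"ry":0,"rz":0},{"gripper":0.9,"tx":0,"ty":-0.018,"tz":0,"rx":0,"ry":0,"rz":0},{"gripper":0.9,"tx":0,"ty":-0.036,"tz":0,"rx":0,"ry":0,"rz":0},{"gripper":0.9,"tx":0,"ty":-0.036,"tz":0,"rx":0,"ry":0,"rz":0},{"gripper":0.9,"tx":-0.01,"ty":-0.036,"tz":0,"rx":0,"ry":0,"rz":0}]'
python3 -m handwheel '[{"gripper":0.9,"tx":-0.022,"ty":-0.034,"tz":0,"rx":0,"ry":0,"rz":0},{"gripper":0.9,"tx":-0.024,"ty":-0.034,"tz":0,"rx":0,"ry":0,"rz":0},{"gripper":0.9,"tx":-0.024,"ty":-0.034,"tz":0,"rx":0,"ry":0,"rz":0},{"gripper":0.9,"tx":-0.024,"ty":-0.034,"tz":0,"rx":0,"ry":0,"rz":0},{"gripper":0.9,"tx":-0.024,"ty":-0.034,"tz":0,"rx":0,"ry":0,"rz":0},{"gripper":0.9,"tx":-0.024,"ty":-0.034,"tz":0,"rx":0,"ry":0,"rz":0},{"gripper":0.9,"tx":-0.022,"ty":-0.034,"tz":0,"rx":0,"ry":0,"rz":0},{"gripper":0.9,"tx":-0.012,"ty":-0.022,"tz":0,"rx":0,"ry":0,"rz":0}]'
```

```text
t: 31.32
ee_pos: [383.0, 203.4, 456.4]
orientation: [0.002, -3.139, 0.003]
ft_force: [1.0, -0.2, -4.6]
width: 37.4
t: 32.33
ee_pos: [560.3, -56.3, 456.4]
orientation: [-0.001, -3.139, -0.0]
ft_force: [0.1, 0.7, -4.3]
width: 37.6
```

```bash
python3 -m handwheel '[{"gripper":0.9,"tx":-0.008,"ty":-0.015,"tz":0,"rx":0,"ry":0,"rz":0},{"gripper":0.9,"tx":0,"ty":0,"tz":0.02,"rx":0,"ry":0,"rz":0},{"gripper":0.9,"tx":0,"ty":0,"tz":0,"rx":0,"ry":0,"rz":0},{"gripper":0.9,"tx":0,"ty":0,"tz":0,"rx":0,"ry":0,"rz":0}]'
python3 -c "
from h import *
print(np.round(toolT(),4),ctrl.get_obs()['ft_force'])
shot('wrist','w17.png')"
```

```text
t: 32.83
ee_pos: [568.5, -68.8, 438.3]
orientation: [0.003, -3.141, -0.0]
ft_force: [-0.2, -0.9, -4.1]
width: 37.4
[[-1.000000e+00 -1.600000e-03 -2.000000e-04  5.684934e+02]
 [-1.600000e-03  1.000000e+00  1.000000e-04 -6.878230e+01]
 [ 2.000000e-04  1.000000e-04 -1.000000e+00  4.382624e+02]
 [ 0.000000e+00  0.000000e+00  0.000000e+00  1.000000e+00]] [-0.22483253 -0.85927364 -4.05104605]
```

View pics/w17.png

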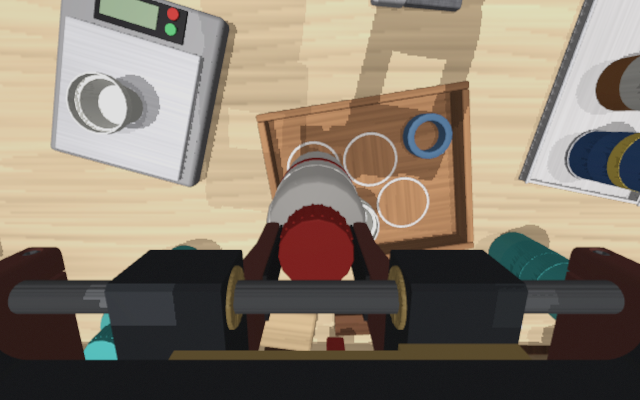

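```bash
python3 -m handwheel '[{"gripper":0.9,"tx":0,"ty":-0.0025,"tz":0.02,"rx":0,"ry":0,"rz":0},{"gripper":0.9,"tx":0,"ty":0,"tz":0.035,"rx":0,"ry":0,"rz":0},{"gripper":0.9,"tx":0,"ty":0,"tz":0.02,"rx":0,"ry":0,"rz":0},{"gripper":0.9,"tx":0,"ty":0,"tz":0.005,"rx":0,"ry":0,"rz":0},{"gripper":0.9,"tx":0,"ty":0,"tz":0,"rx":0,"ry":0,"rz":0},{"gripper":0.9,"tx":0,"ty":0,"tz":0,"rx":0,"ry":0,"rz":0}]'
python3 -c "
from h import *
print(np.round(toolT()[:3,3],2),ctrl.get_obs()['ft_force'])"
```

```text
t: 33.62
ee_pos: [569.2, -71.7, 359.2]
orientation: [-0.002, 3.139, -0.001]
ft_force: [-0.1, -0.1, -4.7]
width: 37.7
[569.16 -71.66 359.22] [-0.14984586 -0.05040342 -4.72321271]
```

```bash
python3 -m handwheel '[{"gripper":0.9,"tx":0.0005,"ty":0,"tz":0.003,"rx":0,"ry":0,"rz":0},{"gripper":0.9,"tx":0,"ty":0,"tz":0.0025,"rx":0,"ry":0,"rz":0},{"gripper":0.9,"tx":0,"ty":0,"tz":0.001,"rx":0,"ry":0,"rz":0},{"gripper":0.9,"tx":0,"ty":0,"tz":0,"rx":0,"ry":0,"rz":0}]'
python3 -c "
from h import *
print(np.round(toolT()[:3,3],2),ctrl.get_obs()['ft_force'])"
```

```text
t: 34.12
ee_pos: [568.7, -71.7, 353.1]
orientation: [-0.001, 3.139, -0.0]
ft_force: [-2.5, 0.8, 8.4]
width: 37.2
[568.7  -71.72 353.1 ] [-2.53274488  0.83578459  8.43292217]
```

```bash
python3 -m handwheel '[{"gripper":0.3,"tx":0,"ty":0,"tz":0,"rx":0,"ry":0,"rz":0},{"gripper":0.3,"tx":0,"ty":0,"tz":0,"rx":0,"ry":0,"rz":0},{"gripper":0.3,"tx":0,"ty":0,"tz":-0.02,"rx":0,"ry":0,"rz":0},{"gripper":0.3,"tx":0,"ty":0,"tz":-0.042,"rx":0,"ry":0,"rz":0},{"gripper":0.3,"tx":0.015,"ty":0.055,"tz":0,"rx":0,"ry":0,"rz":0},{"gripper":0.3,"tx":0.015,"ty":0.055,"tz":0,"rx":0,"ry":0,"rz":0},{"gripper":0.3,"tx":0.015,"ty":0.055,"tz":0,"rx":0,"ry":0,"rz":0},{"gripper":0.3,"tx":0.015,"ty":0.055,"tz":0,"rx":0,"ry":0,"rz":0}]'
python3 -m handwheel '[{"gripper":0.3,"tx":0.015,"ty":0.055,"tz":0,"rx":0,"ry":0,"rz":0},{"gripper":0.3,"tx":0.015,"ty":0.055,"tz":0,"rx":0,"ry":0,"rz":0},{"gripper":0.3,"tx":0.015,"ty":0.057,"tz":0,"rx":0,"ry":0,"rz":0},{"gripper":0.3,"tx":0,"ty":0,"tz":0,"rx":0,"ry":0,"rz":0},{"gripper":0.3,"tx":0,"ty":0,"tz":0,"rx":0,"ry":0,"rz":0}]'
python3 -c "
from h import *
print(np.round(toolT(),4),ctrl.get_obs()['ft_force'])
shot('wrist','w18.png')
p=shot('scene','s18.png')"
```

```text
t: 35.12
ee_pos: [507.4, 149.8, 413.6]
orientation: [-0.001, 3.141, 0.0]
ft_force: [1.5, -0.1, -0.4]
width: 61.5
t: 35.75
ee_pos: [462.7, 315.0, 413.2]
orientation: [0.003, -3.141, 0.001]
ft_force: [-1.3, -0.5, -0.3]
width: 61.4
[[-1.000000e+00 -1.800000e-03 -3.000000e-04  4.627099e+02]
 [-1.800000e-03  1.000000e+00 -7.000000e-04  3.149559e+02]
 [ 3.000000e-04 -7.000000e-04 -1.000000e+00  4.131733e+02]
 [ 0.000000e+00  0.000000e+00  0.000000e+00  1.000000e+00]] [-1.29651516 -0.52368546 -0.25494856]
```

View pics/w18.png

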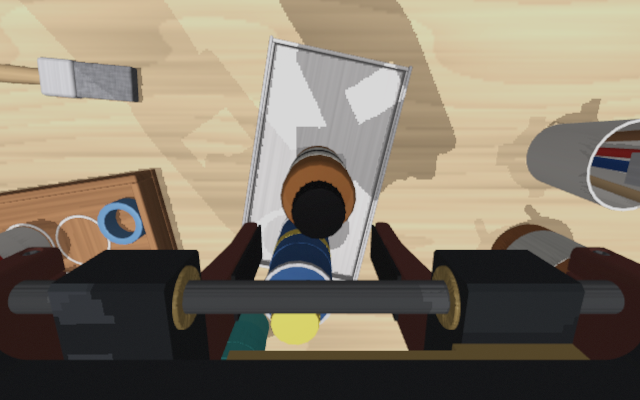

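View pics/s18.png

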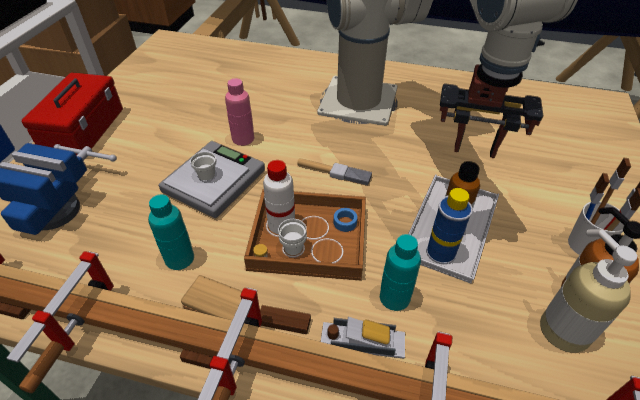

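White is back on its ring. Amber now: target TCP (462.9, 316.5, 347.5).

```bash
python3 -m handwheel '[{"gripper":0.3,"tx":0,"ty":0.0015,"tz":0.015,"rx":0,"ry":0,"rz":0},{"gripper":0.3,"tx":0,"ty":0,"tz":0.03,"rx":0,"ry":0,"rz":0},{"gripper":0.3,"tx":0,"ty":0,"tz":0.02,"rx":0,"ry":0,"rz":0},{"gripper":0.3,"tx":0,"ty":0,"tz":0.0,"rx":0,"ry":0,"rz":0},{"gripper":0.3,"tx":0,"ty":0,"tz":0,"rx":0,"ry":0,"rz":0}]'
python3 -c "
from h import *
print(np.round(toolT()[:3,3],2),ctrl.get_obs()['ft_force'])"
python3 -m handwheel '[{"gripper":0.9,"tx":0,"ty":0,"tz":0,"rx":0,"ry":0,"rz":0},{"gripper":0.9,"tx":0,"ty":0,"tz":0,"rx":0,"ry":0,"rz":0},{"gripper":0.9,"tx":0,"ty":0,"tz":0,"rx":0,"ry":0,"rz":0}]'
python3 -c "
from h import *
print(np.round(toolT()[:3,3],2),ctrl.get_obs()['ft_force'],ctrl.get_obs()['width'])"
```

```text
t: 36.48
ee_pos: [463.2, 316.4, 348.7]
orientation: [-0.0, 3.141, 0.0]
ft_force: [-0.4, 0.2, 0.3]
width: 61.5
[463.21 316.4  348.66] [-0.39550715  0.1707922   0.32477817]
t: 36.85
ee_pos: [462.9, 316.8, 348.9]
orientation: [-0.002, 3.141, 0.0]
ft_force: [0.5, -1.5, 2.3]
width: 37.4
[462.87 316.77 348.92] [ 0.48408197 -1.46573099  2.34325181] 37.37421945687986
```

```bash
python3 -m handwheel '[{"gripper":0.9,"tx":0,"ty":0,"tz":-0.015,"rx":0,"ry":0,"rz":0},{"gripper":0.9,"tx":0,"ty":0,"tz":-0.035,"rx":0,"ry":0,"rz":0},{"gripper":0.9,"tx":0,"ty":0,"tz":-0.035,"rx":0,"ry":0,"rz":0},{"gripper":0.9,"tx":0,"ty":0,"tz":-0.025,"rx":0,"ry":0,"rz":0},{"gripper":0.9,"tx":-0.005,"ty":-0.018,"tz":0,"rx":0,"ry":0,"rz":0},{"gripper":0.9,"tx":-0.012,"ty":-0.04,"tz":0,"rx":0,"ry":0,"rz":0},{"gripper":0.9,"tx":-0.012,"ty":-0.04,"tz":0,"rx":0,"ry":0,"rz":0},{"gripper":0.9,"tx":-0.012,"ty":-0.04,"tz":0,"rx":0,"ry":0,"rz":0}]'
python3 -m handwheel '[{"gripper":0.9,"tx":-0.012,"ty":-0.04,"tz":0,"rx":0,"ry":0,"rz":0},{"gripper":0.9,"tx":-0.012,"ty":-0.04,"tz":0,"rx":0,"ry":0,"rz":0},{"gripper":0.9,"tx":-0.012,"ty":-0.04,"tz":0,"rx":0,"ry":0,"rz":0},{"gripper":0.9,"tx":-0.009,"ty":-0.03,"tz":0,"rx":0,"ry":0,"rz":0},{"gripper":0.9,"tx":-0.005,"ty":-0.016,"tz":0,"rx":0,"ry":0,"rz":0},{"gripper":0.9,"tx":-0.001,"ty":-0.005,"tz":0,"rx":0,"ry":0,"rz":0},{"gripper":0.9,"tx":0,"ty":0,"tz":0,"rx":0,"ry":0,"rz":0},{"gripper":0.9,"tx":0,"ty":0,"tz":0,"rx":0,"ry":0,"rz":0}]'
python3 -c "
from h import *
print(np.round(toolT(),4),ctrl.get_obs()['ft_force'])
shot('wrist','w19.png')"
```

```text
t: 37.85
ee_pos: [503.6, 176.5, 457.1]
orientation: [0.002, -3.139, 0.002]
ft_force: [0.9, 0.5, -4.4]
width: 37.5
t: 38.85
ee_pos: [554.8, 8.6, 458.4]
orientation: [0.003, -3.141, -0.0]
ft_force: [0.1, 0.8, -4.6]
width: 37.6
[[-1.000000e+00 -2.000000e-03 -3.000000e-04  5.548411e+02]
 [-2.000000e-03  1.000000e+00  2.000000e-04  8.638000e+00]
 [ 3.000000e-04  2.000000e-04 -1.000000e+00  4.583605e+02]
 [ 0.000000e+00  0.000000e+00  0.000000e+00  1.000000e+00]] [ 0.06692541  0.82300177 -4.56575486]
```

View pics/w19.png

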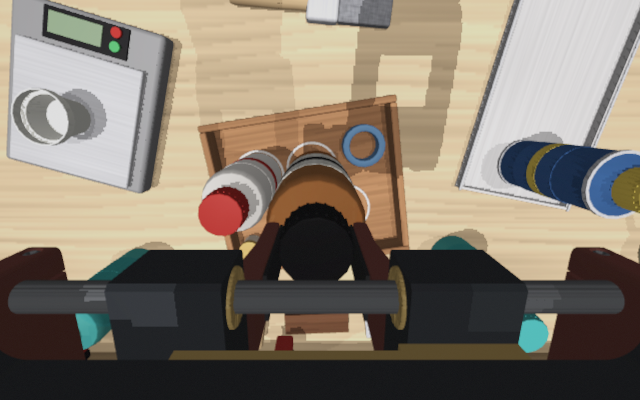

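```bash
python3 -m handwheel '[{"gripper":0.9,"tx":-0.0015,"ty":-0.0055,"tz":0,"rx":0,"ry":0,"rz":0},{"gripper":0.9,"tx":0,"ty":0,"tz":0.02,"rx":0,"ry":0,"rz":0},{"gripper":0.9,"tx":0,"ty":0,"tz":0.03,"rx":0,"ry":0,"rz":0},{"gripper":0.9,"tx":0,"ty":0,"tz":0.03,"rx":0,"ry":0,"rz":0},{"gripper":0.9,"tx":0,"ty":0,"tz":0.015,"rx":0,"ry":0,"rz":0},{"gripper":0.9,"tx":0,"ty":0,"tz":0,"rx":0,"ry":0,"rz":0},{"gripper":0.9,"tx":0,"ty":0,"tz":0,"rx":0,"ry":0,"rz":0}]'
python3 -c "
from h import *
print(np.round(toolT()[:3,3],2),ctrl.get_obs()['ft_force'])"
```

```text
t: 39.78
ee_pos: [557.2, 2.3, 364.5]
orientation: [-0.002, 3.14, -0.0]
ft_force: [0.4, -0.3, -4.2]
width: 37.9
[557.17   2.3  364.5 ] [ 0.41166727 -0.26670517 -4.17512702]
```

```bash
python3 -m handwheel '[{"gripper":0.9,"tx":0.0005,"ty":0.0005,"tz":0.006,"rx":0,"ry":0,"rz":0},{"gripper":0.9,"tx":0,"ty":0,"tz":0.003,"rx":0,"ry":0,"rz":0},{"gripper":0.9,"tx":0,"ty":0,"tz":0,"rx":0,"ry":0,"rz":0},{"gripper":0.9,"tx":0,"ty":0,"tz":0.001,"rx":0,"ry":0,"rz":0},{"gripper":0.9,"tx":0,"ty":0,"tz":0,"rx":0,"ry":0,"rz":0}]'
python3 -c "
from h import *
print(np.round(toolT()[:3,3],2),ctrl.get_obs()['ft_force'])"
```

```text
t: 40.4
ee_pos: [556.3, 2.8, 354.0]
orientation: [-0.001, 3.141, -0.0]
ft_force: [-1.9, -0.3, 0.7]
width: 37.2
[556.32   2.78 353.95] [-1.91215609 -0.29680409  0.73535593]
```

Force rose from −4.4 to +0.7 N: footed. Nudge 0.5 mm, release, go to the tin (550.6, 298.4).

```bash
python3 -m handwheel '[{"gripper":0.9,"tx":0,"ty":0,"tz":0.0005,"rx":0,"ry":0,"rz":0},{"gripper":0.3,"tx":0,"ty":0,"tz":0,"rx":0,"ry":0,"rz":0},{"gripper":0.3,"tx":0,"ty":0,"tz":0,"rx":0,"ry":0,"rz":0},{"gripper":0.3,"tx":0,"ty":0,"tz":-0.02,"rx":0,"ry":0,"rz":0},{"gripper":0.3,"tx":0,"ty":0,"tz":-0.04,"rx":0,"ry":0,"rz":0},{"gripper":0.3,"tx":0.001,"ty":0.058,"tz":0,"rx":0,"ry":0,"rz":0},{"gripper":0.3,"tx":0.001,"ty":0.058,"tz":0,"rx":0,"ry":0,"rz":0},{"gripper":0.3,"tx":0.001,"ty":0.058,"tz":0,"rx":0,"ry":0,"rz":0}]'
python3 -m handwheel '[{"gripper":0.3,"tx":0.001,"ty":0.058,"tz":0,"rx":0,"ry":0,"rz":0},{"gripper":0.3,"tx":0.001,"ty":0.058,"tz":0,"rx":0,"ry":0,"rz":0},{"gripper":0.3,"tx":0,"ty":0.006,"tz":0,"rx":0,"ry":0,"rz":0},{"gripper":0.3,"tx":0,"ty":0,"tz":0,"rx":0,"ry":0,"rz":0},{"gripper":0.3,"tx":0,"ty":0,"tz":0,"rx":0,"ry":0,"rz":0}]'
python3 - <<'E'
from h import *
print(np.round(toolT(),4))
p=shot('wrist','w20.png');W=cloud(p);z=W[...,2]
m=(z>183)&(z<196)&(abs(W[...,0]-550)<28)&(abs(W[...,1]-298)<28);q=W[m]
print(m.sum(),cv2.minEnclosingCircle(q[:,:2].astype(np.float32)))
shot('scene','s20.png')
E
```

```text
t: 41.4
ee_pos: [552.8, 178.4, 413.2]
orientation: [-0.0, 3.141, 0.0]
ft_force: [-0.5, -0.1, 0.4]
width: 61.2
t: 42.02
ee_pos: [550.9, 297.5, 412.8]
orientation: [-0.0, -3.141, 0.001]
ft_force: [-0.8, -1.2, -0.3]
width: 61.4
[[-1.000000e+00  3.000000e-04 -5.000000e-04  5.509215e+02]
 [ 3.000000e-04  1.000000e+00 -5.000000e-04  2.974737e+02]
 [ 5.000000e-04 -5.000000e-04 -1.000000e+00  4.127838e+02]
 [ 0.000000e+00  0.000000e+00  0.000000e+00  1.000000e+00]]
2261 ((549.9929809570312, 299.03363037109375), 19.62057113647461)
```

View pics/s20.png

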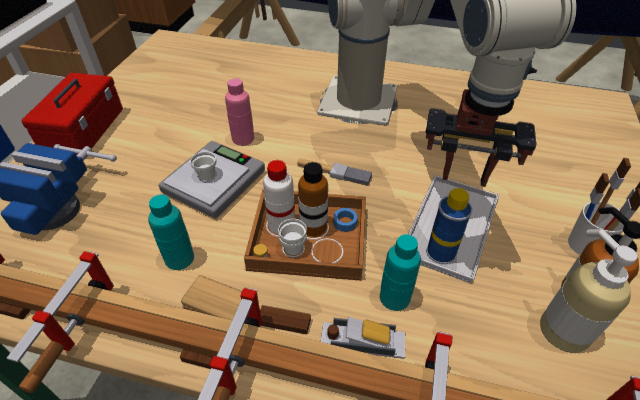

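```bash
python3 -m handwheel '[{"gripper":0.3,"tx":0,"ty":0.001,"tz":0.015,"rx":0,"ry":0,"rz":0},{"gripper":0.3,"tx":0,"ty":0,"tz":0.03,"rx":0,"ry":0,"rz":0},{"gripper":0.3,"tx":0,"ty":0,"tz":0.02,"rx":0,"ry":0,"rz":0},{"gripper":0.3,"tx":0,"ty":0,"tz":0.001,"rx":0,"ry":0,"rz":0},{"gripper":0.3,"tx":0,"ty":0,"tz":0,"rx":0,"ry":0,"rz":0}]'
python3 -c "
from h import *
print(np.round(toolT()[:3,3],2),ctrl.get_obs()['ft_force'])"
python3 -m handwheel '[{"gripper":0.9,"tx":0,"ty":0,"tz":0,"rx":0,"ry":0,"rz":0},{"gripper":0.9,"tx":0,"ty":0,"tz":0,"rx":0,"ry":0,"rz":0},{"gripper":0.9,"tx":0,"ty":0,"tz":0,"rx":0,"ry":0,"rz":0}]'
python3 -c "
from h import *
print(np.round(toolT()[:3,3],2),ctrl.get_obs()['ft_force'],ctrl.get_obs()['width'])"
```

```text
t: 42.75
ee_pos: [551.1, 299.9, 347.2]
orientation: [-0.001, 3.141, 0.0]
ft_force: [-0.2, -0.2, -0.5]
width: 60.9
[551.11 299.87 347.25] [-0.15414533 -0.17237601 -0.49863438]
t: 43.12
ee_pos: [550.9, 299.8, 347.5]
orientation: [-0.002, 3.141, 0.0]
ft_force: [0.7, -1.7, 2.3]
width: 37.4
[550.91 299.79 347.52] [ 0.67837117 -1.65564322  2.29966967] 37.43384235851921
```

```bash
python3 -m handwheel '[{"gripper":0.9,"tx":0,"ty":0,"tz":-0.015,"rx":0,"ry":0,"rz":0},{"gripper":0.9,"tx":0,"ty":0,"tz":-0.035,"rx":0,"ry":0,"rz":0},{"gripper":0.9,"tx":0,"ty":0,"tz":-0.035,"rx":0,"ry":0,"rz":0},{"gripper":0.9,"tx":0,"ty":0,"tz":-0.025,"rx":0,"ry":0,"rz":0},{"gripper":0.9,"tx":-0.005,"ty":-0.018,"tz":0,"rx":0,"ry":0,"rz":0},{"gripper":0.9,"tx":-0.01,"ty":-0.037,"tz":0,"rx":0,"ry":0,"rz":0},{"gripper":0.9,"tx":-0.01,"ty":-0.037,"tz":0,"rx":0,"ry":0,"rz":0},{"gripper":0.9,"tx":-0.01,"ty":-0.037,"tz":0,"rx":0,"ry":0,"rz":0}]'
python3 -m handwheel '[{"gripper":0.9,"tx":-0.01,"ty":-0.037,"tz":0,"rx":0,"ry":0,"rz":0},{"gripper":0.9,"tx":-0.01,"ty":-0.037,"tz":0,"rx":0,"ry":0,"rz":0},{"gripper":0.9,"tx":-0.006,"ty":-0.025,"tz":0,"rx":0,"ry":0,"rz":0},{"gripper":0.9,"tx":-0.003,"ty":-0.012,"tz":0,"rx":0,"ry":0,"rz":0},{"gripper":0.9,"tx":0,"ty":-0.004,"tz":0,"rx":0,"ry":0,"rz":0},{"gripper":0.9,"tx":0,"ty":0,"tz":0,"rx":0,"ry":0,"rz":0},{"gripper":0.9,"tx":0,"ty":0,"tz":0,"rx":0,"ry":0,"rz":0}]'
python3 -c "
from h import *
print(np.round(toolT(),4),ctrl.get_obs()['ft_force'])
shot('wrist','w21.png')"
```

```text
t: 44.12
ee_pos: [585.7, 168.6, 455.5]
orientation: [0.001, -3.139, 0.002]
ft_force: [0.3, 0.3, -3.5]
width: 37.7
t: 45.0
ee_pos: [614.9, 56.6, 456.9]
orientation: [0.003, -3.141, -0.0]
ft_force: [1.5, 0.1, -3.4]
width: 37.5
[[-1.000000e+00 -1.900000e-03 -1.000000e-04  6.148676e+02]
 [-1.900000e-03  1.000000e+00  2.000000e-04  5.664850e+01]
 [ 1.000000e-04  2.000000e-04 -1.000000e+00  4.568804e+02]
 [ 0.000000e+00  0.000000e+00  0.000000e+00  1.000000e+00]] [ 1.47100067  0.14087098 -3.402707  ]
```

View pics/w21.png

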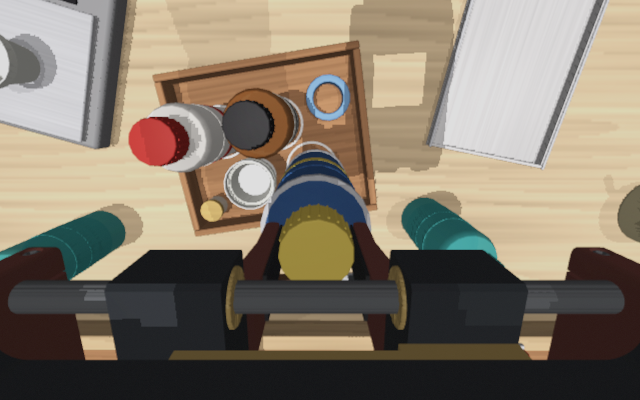

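```bash
python3 -m handwheel '[{"gripper":0.9,"tx":0,"ty":-0.005,"tz":0,"rx":0,"ry":0,"rz":0},{"gripper":0.9,"tx":0,"ty":0,"tz":0.02,"rx":0,"ry":0,"rz":0},{"gripper":0.9,"tx":0,"ty":0,"tz":0.03,"rx":0,"ry":0,"rz":0},{"gripper":0.9,"tx":0,"ty":0,"tz":0.03,"rx":0,"ry":0,"rz":0},{"gripper":0.9,"tx":0,"ty":0,"tz":0.015,"rx":0,"ry":0,"rz":0},{"gripper":0.9,"tx":0,"ty":0,"tz":0,"rx":0,"ry":0,"rz":0},{"gripper":0.9,"tx":0,"ty":0,"tz":0,"rx":0,"ry":0,"rz":0}]'
python3 -c "
from h import *
print(np.round(toolT()[:3,3],2),ctrl.get_obs()['ft_force'])"
```

```text
t: 45.92
ee_pos: [615.6, 50.9, 363.1]
orientation: [-0.002, 3.14, 0.0]
ft_force: [0.2, -0.1, -2.7]
width: 37.6
[615.58  50.92 363.12] [ 0.15604823 -0.06943902 -2.70904932]
```

```bash
python3 -m handwheel '[{"gripper":0.9,"tx":0.0005,"ty":0.0006,"tz":0.006,"rx":0,"ry":0,"rz":0},{"gripper":0.9,"tx":0,"ty":0,"tz":0.003,"rx":0,"ry":0,"rz":0},{"gripper":0.9,"tx":0,"ty":0,"tz":0.001,"rx":0,"ry":0,"rz":0},{"gripper":0.9,"tx":0,"ty":0,"tz":0,"rx":0,"ry":0,"rz":0},{"gripper":0.9,"tx":0,"ty":0,"tz":0,"rx":0,"ry":0,"rz":0}]'
python3 -c "
from h import *
print(np.round(toolT()[:3,3],2),ctrl.get_obs()['ft_force'])"
```

```text
t: 46.55
ee_pos: [614.8, 51.4, 352.5]
orientation: [-0.001, 3.141, 0.0]
ft_force: [-0.9, -1.0, 3.0]
width: 37.5
[614.76  51.45 352.5 ] [-0.93568608 -0.98872768  2.98556162]
```

```bash
python3 -m handwheel '[{"gripper":0.3,"tx":0,"ty":0,"tz":0,"rx":0,"ry":0,"rz":0},{"gripper":0.3,"tx":0,"ty":0,"tz":0,"rx":0,"ry":0,"rz":0},{"gripper":0.3,"tx":0,"ty":0,"tz":-0.02,"rx":0,"ry":0,"rz":0},{"gripper":0.3,"tx":0,"ty":0,"tz":-0.055,"rx":0,"ry":0,"rz":0},{"gripper":0.3,"tx":0,"ty":0,"tz":-0.055,"rx":0,"ry":0,"rz":0},{"gripper":0.3,"tx":0.03,"ty":0.045,"tz":0,"rx":0,"ry":0,"rz":0},{"gripper":0.3,"tx":0.03,"ty":0.045,"tz":0,"rx":0,"ry":0,"rz":0},{"gripper":0.3,"tx":0.03,"ty":0.045,"tz":0,"rx":0,"ry":0,"rz":0}]'
python3 -m handwheel '[{"gripper":0.3,"tx":0.03,"ty":0.05,"tz":0,"rx":0,"ry":0,"rz":0},{"gripper":0.3,"tx":0.03,"ty":0.05,"tz":0,"rx":0,"ry":0,"rz":0},{"gripper":0.3,"tx":0.03,"ty":0.05,"tz":0,"rx":0,"ry":0,"rz":0},{"gripper":0.3,"tx":0,"ty":0,"tz":0,"rx":0,"ry":0,"rz":0}]'
python3 - <<'E'
from h import *
from scipy.optimize import least_squares
for n in ['top','scene']:
    p=shot(n,n[0]+'22.png');W=cloud(p);img=p['image'];x,y,z=W[...,0],W[...,1],W[...,2]
    for nm,c in {'tin':(615,52),'amber':(556,3),'white':(568.5,-71)}.items():
        m=(z>187)&(z<203)&(np.hypot(x-c[0],y-c[1])<33); print(n,nm,m.sum(),cv2.minEnclosingCircle(W[m][:,:2].astype(np.float32)),np.median(z[m]))
    m=(z>88)&(z<100)&(np.hypot(x-487,y+290)<60);q=W[m]
    f=least_squares(lambda c:np.hypot(q[:,0]-c[0],q[:,1]-c[1])-c[2],[487,-290,29],loss='soft_l1');print(n,m.sum(),'cup',f.x)
    m=(z>64)&(z<82)&(np.hypot(x-627.5,y+23.8)<45);q=W[m]; print('stack',m.sum(),cv2.minEnclosingCircle(q[:,:2].astype(np.float32)),np.percentile(q[:,2],95))
a=cv2.imread('pics/s22.png')[130:290,140:396]; b=cv2.imread('pics/t22.png')[110:260,200:480]
cv2.imwrite('pics/c22.png',cv2.vconcat([cv2.resize(a,(480,300),interpolation=3),cv2.resize(b,(480,257),interpolation=3)]))
E
```

```text
t: 47.55
ee_pos: [523.4, 187.4, 482.1]
orientation: [-0.0, 3.141, 0.0]
ft_force: [0.6, -0.3, -0.8]
width: 61.5
t: 48.05
ee_pos: [432.4, 338.9, 481.9]
orientation: [0.009, -3.141, -0.001]
ft_force: [-0.0, -0.6, 0.6]
width: 61.5
top tin 186 ((610.1318359375, 51.07579803466797), 19.41775894165039) 193.8830639724208
top amber 184 ((552.4061279296875, 3.568486213684082), 19.326522827148438) 193.59484863140688
top white 188 ((564.876708984375, -71.16768646240234), 19.256580352783203) 193.94366732905098
top 71 cup [ 485.8395723  -289.11461846   29.17075398]
stack 110 ((624.5582275390625, -23.514339447021484), 30.654523849487305) 77.36461804601419
scene tin 236 ((614.0228271484375, 52.14423370361328), 20.155576705932617) 192.6107807881807
scene amber 208 ((556.5284423828125, 4.160719871520996), 19.654733657836914) 192.50430770630942
scene white 203 ((568.694091796875, -70.73541259765625), 20.851905822753906) 192.28265976906482
scene 115 cup [ 490.00506403 -288.73030937   29.3698656 ]
stack 248 ((618.5386962890625, -21.035335540771484), 41.854042053222656) 76.15000998890923
```

View pics/c22.png

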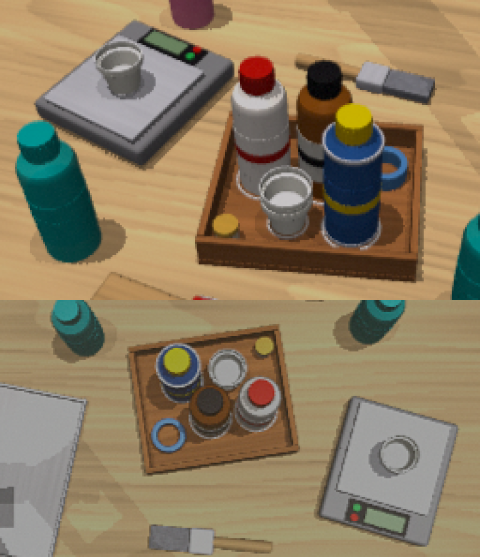

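View pics/s22.png

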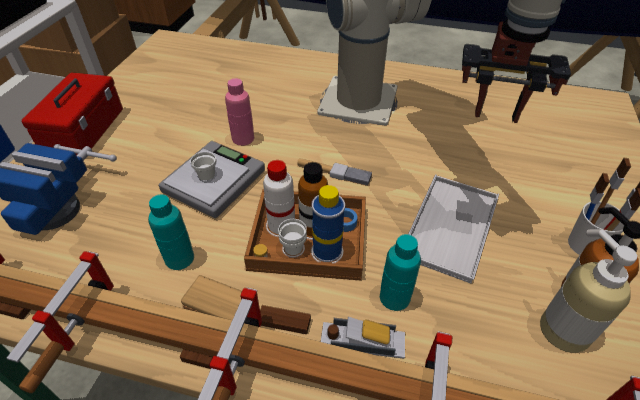

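```bash
python3 -c "
from h import *
print(ctrl.get_obs()['t'],ctrl.get_obs()['qvel'].round(3)); print(ctrl.close_job())"
```

```text
48.15 [-0.037 -0.     0.003 -0.003  0.002  0.001]
the job is handed in; nothing more can be done
None
```

The job is done and handed in at 48 s of the 144 s allowed. All three bottles went to the drip tray and the top cup went on the scale. Then the bottles went back to their own rings: white, amber and finally the blue tin.

- **Bottles:** in the final scene and top pictures all three are upright on their rings. Cap centres are within about 2 mm of where they started; the tin is the furthest off, about 2 mm towards the robot. No bottle fell at any point.
- **Cups:** the top cup stands upright on the pan, about 1 to 2 mm from its middle by the wrist and scene cameras. The two lower cups stayed on their small ring.
- **Rest of the scene:** the tray is empty, the arm is clear of everything, and the pink and turquoise look-alikes were not touched.
- **Disagreements:** the top camera reads 3 to 4 mm nearer the robot in x than the other two. I compared each camera only with its own first picture. The scene camera's circle for the cup stack was too mixed with other points to use (42 mm radius). The top camera put the stack within about 0.5 mm of where it saw the cups at the start.

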